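# Fit the cover plate of a terminal box

### The job

Fit the aluminium cover plate with the tongue to the terminal box: slide it along its stand until its tongue end overhangs the open end by more than a quarter of the plate's length, pick it up there, lay it down flat on the square steel rest block and let go. Take it again by its plain end, tuck the tongue under the box's lip and lower the plain end until the plate lies fully home and flat behind the upstand, then let go. Never let the plate touch the bench, and leave the other tools and parts where they are.

Things in the scene. Friction and masses are not known exactly. Their poses are not given: they have to be found in the camera images.
- plate: Cover plate: bare aluminium, 5 mm thick, 0.1 kg. 130 mm long along its y (-65 to +65), 62 mm wide along x, but its last 12 mm at the -y end is a tongue 46 mm wide, central. Origin: middle of the 130 x 62 outline, on the underside; z up. It starts in the stand, tongue towards the stand's -y end.
- tongue_end (a point): Middle of the tongue's end edge, on the plate's underside (plate y = -65 mm).
- plain_end (a point): Middle of the plain end edge, on the plate's underside (plate y = +65 mm); two dark rivet dots mark the top of this end.
- stand: Slide stand, fixed: steel tube 94 mm wide (x), 200 mm long (y -100 to +100), top face 55 mm above the bench. Two guide strips 6 mm high along the whole top leave a channel 65 mm wide, open at both ends, so the plate's long edges cannot be gripped in it. Behind the plate's plain end 20 mm or more of floor is free for shut fingers to push from. Origin on the bench under its middle.
- stand_edge (a point): Middle of the stand's top edge at its open -y end, 55 mm above the bench, where the plate is slid out; the space in front of and below it is free.
- rest: The rest block, fixed: upright square steel block 50 mm (x) by 36 mm (y), flat top 55 mm above the bench, on a foot plate 90 x 70 x 4 mm. Origin on the bench under its middle. A plate laid centrally along its y overhangs at both ends.
- rest_top (a point): Middle of the rest's top face.
- box: Terminal box, fixed on the bench (z = 0), 86 mm wide (x), y -76 to +77 mm, lip at the -y end. Origin on the bench. The plate seats 60 mm above the bench on two inner rails (x 10 to 18 mm each side). Beside it, from y = -73 to -7, cheeks 66 mm apart rise to 72 mm above the bench, so fingers fit only at the plain end, where the side walls are 24 mm high.
- box_seat (a point): Where the seated plate's origin belongs (middle of the seat, 60 mm above the bench); the plate then has the box's heading, with 1.5 mm play at each end and 2 mm at each side.
- box_lip (a point): Middle of the lip's free lower edge (box y = -56 mm), 69 mm above the bench. The lip is 4 mm thick; under it is a slot 50 mm wide and 9 mm high for the tongue, with its back wall at box y = -67 mm.
- box_upstand (a point): Middle of the inner face of the upstand at the plain end (box y = +66 mm), at its top, 6 mm above the seat; the wall is 44 mm wide and 8 mm thick. The plain end drops behind it only when the tongue is pushed home under the lip with the plate tilted plain end up, about 3 to 12 degrees.
- hammer: Bystander, to be left alone: hammer.
- wrench: Bystander, to be left alone: wrench.
- brush: Bystander, to be left alone: brush.
- tin: Bystander, to be left alone: yellow paint tin, 90 mm across, 100 mm high.
- spare: Bystander, to be left alone: spare blank, a plain aluminium rectangle 100 x 70 x 5 mm without a tongue.
- square: Bystander, to be left alone: welding magnet square, an L 22 mm thick.
- bracket: Bystander, to be left alone: bent steel bracket, 47 mm high.

How it is judged:
On the way, in this order (a step that is already met when the one before it is completed fails the run):
1. the plate, still lying flat in the stand, overhangs its open end by more than 32 mm (y of tongue_end in the frame of stand_edge below -0.032 m and z of tongue_end in the frame of stand_edge below 0.004 m and angle between plate's own z axis and vertical below 0.05 rad and contact force between plate and stand above 0.1 N), for 0.2 s.
2. the plate lies flat on the rest, let go (contact force between plate and rest above 0.2 N and contact force between the fingers and plate below 0.05 N and angle between plate's own z axis and vertical below 0.06 rad and linear speed of plate below 0.02 m/s), for 0.2 s.
3. the plate is held off the rest by its plain end (contact force between the fingers and plate above 1 N and distance between the grasp point and plain_end below 0.06 m and contact force between plate and rest below 0.01 N and z of plain_end in the frame of rest_top above 0.01 m), for 0.2 s.
At the end, for the whole second after the job is handed in: The plate is at rest and let go in the box: tongue at least 5 mm under the lip, origin within 5 mm of the seat's middle, both ends within 2.5 mm of seat height, plain end inside the upstand, heading within 0.08 rad of the box's and tilt below 0.04 rad (y of tongue_end in the frame of box_lip below -0.005 m and horizontal distance between plate and box_seat below 0.005 m and z of tongue_end in the frame of box_seat between -0.0025 and 0.0025 m and z of plain_end in the frame of box_seat between -0.0025 and 0.0025 m and y of plain_end in the frame of box_seat below 0.0675 m and angle between the y axis of plate and the y axis of box, either way round below 0.08 rad and angle between plate's own z axis and vertical below 0.04 rad and linear speed of plate below 0.01 m/s and contact force between the fingers and plate below 0.05 N); the robot touches nothing.
It fails at once if the plate touches the bench (height (world z) of any of plate, tongue_end, plain_end below 0.008 m).
It fails at once if a bystander is moved more than 30 mm (distance of any of hammer, wrench, brush, tin, spare, square, bracket from where it was at the start of the episode above 0.03 m).
It also fails if it takes over 61 s, if anything falls off the work surface, if the arm or the gripper's body presses on something with over 40 N, if the wrist force passes 120 N, or if a joint passes its speed limit or range.

### The arm

A 7-joint arm with a two-finger parallel gripper is mounted at the origin on the work surface. World frame = base frame: x ahead of the robot, y to its left, z up, the work surface at z = 0. Lengths are in m, angles in rad, forces in N, time in s.
With the tool pointing down it reaches from about 0.4 to 0.875 m from the base axis. Payload 6.5 kg.
Tool frame: the origin (TCP) lies midway between the tips of the shut fingers; the grasp point (between the pads) lies 19 mm behind it; x points along the fingers, z is the direction in which the jaws open and shut, and the axes are right-handed (so a half turn about x gives the same grasp; the last joint's range is limited). The gripper opens to 85 mm and grips with 20 to 120 N. Pads are 22 mm wide; open, the fingers measure 114 mm over their backs; the gripper's body (76 mm by 85 mm) begins 54 mm behind the grasp point. The pads swing forward as they close: fully open they stand 13 mm farther back than shut.
Start: joints at [-0.066, 0.536, -0.004, 1.538, 0.003, 1.067, -0.071], TCP at [0.65, 0, 0.231] pointing down, gripper open.
Joint ranges: [-2.7, 2.7], [-0.37, 2.16], [-1.27, 1.26], [0.24, 2.4], [-1.31, 4.45], [0.19, 1.91], [-2.76, 2.76]. Speed limits (rad/s): [2.39, 2.39, 3.14, 3.14, 3.14, 3.14, 3.14].

### API

Orientations are given as a unit quaternion [w, x, y, z].
In Python, from plant import ctrl gives the robot as it stands.
- The arm moves only by the shell command python3 -m handwheel 'ROWS' [FORCE]. ROWS is JSON, one flat list of numbers, 5 for each row, row after row: the finger opening in m, from 0 to 0.0854, then the shift along the world's x, y, z in m, then the turn about the world's z in degrees. A call has 1 to 8 rows; each row is the pose to reach, as a shift and turn from the pose measured when the call began; what a row does not reach only later rows make up. A row lasts 1/12 s, in which the tool goes at most 41.7 mm and 7.16 degrees, less where a joint would pass 70% of its speed; a pose out of reach is approached as far as the arm can. A call with a gripper value outside its range is refused whole. The fingers move at their own pace and stop on an object; FORCE is the grip in N (left out, the last holds). Time passes only in rows, so rows that repeat a pose let the fingers close. It gives the time, the measured TCP pose, the force and the opening at its end, in the units of the state.
- ctrl.get_state(): the state, without advancing time (a new reading comes with each control period).
- ctrl.get_image(name): name is "scene" or "side" or "wrist"; returns a dict with "frame" (384x512x3 uint8, blue, green, red), "range_z" (384x512 float32, m along the optical axis (not along the pixel's ray), 0 where there is no reading), "vfov" (degrees; the focal length in pixels is half the picture's height over the tangent of half this angle, whatever the lens; pixels are square), "cx", "cy" (the principal point, pixels), "extrinsics" (4x4, takes a point from camera to world coordinates); the wrist camera has in their place "T_tool_cam" (4x4, takes a point from camera to tool coordinates, whose origin is the TCP and whose axes are the tool frame's). Camera axes: x right, y up, looking along -z (the intrinsics and any distortion apply to the point x, -y, -z); pixel columns grow to the right and rows downward; lengths in m; the calibration is good to about 2 mm. A picture is of the moment at which its call begins: read the wrist's pose just before it.
- ctrl.finish_job(): hands the job in, once; it reports no verdict.
Trained networks look in a picture, given as the dict that the camera call returned (one of the last four; its "shot" number tells which), for a name from the list of things; names that differ only in an ending like _2 or _b are one class to them, and where a whole thing is asked for, a point or a joint stands for the part that bears it (a point fixed in the world has none). Each returns a list of dicts, best first, with "p" (0 to 1); they miss things now and then, are a little off and sometimes report something else, mostly with a low value. They report only what shows in the picture. A call takes as long as a camera call.
- ctrl.spot_in(picture, query): "position" ([column, row] as shares, 0 to 1, of the picture: columns of its width, rows of its height, amid what is visible of it).
- ctrl.regions_of(picture, query): "region" (384x512 bool, what is visible of it) and "position" ([column, row] as shares, 0 to 1, of the picture: columns of its width, rows of its height, amid what is visible of it).
- ctrl.pinpoint(picture, query): "position" ([column, row] as shares, 0 to 1, of the picture: columns of its width, rows of its height: a listed point, or the origin of a listed thing).
The state is a dict: "clock": time; "q": joint angles; "joint_vel": joint speeds; "effort": joint torques, N m; "tool_pos": TCP position; "tool_rot": TCP orientation; "contact_force": force on the tool from outside, world axes, zero at the start; "torque": the same for the moment, N m; "grip_width": finger opening in m.
Only numpy, scipy, OpenCV 4.12 (cv2) and the standard library are available. Lean on these libraries where they do the work, as an engineer would, in place of code of your own. Each camera call takes 0.05 s, during which the arm holds its last target.

## Working session

There is one attempt and no reset: what is moved stays moved. The work goes in short steps, Python scripts to look and compute and a shell command to move; the robot and the scene stay as the last step left them, time stands still between calls to the robot, and variables do not carry over. Pictures are saved under pics/ and viewed, and the job is handed in when it is done.

```bash
ls; mkdir -p pics; cat > h.py <<'E'
import numpy as np, cv2
from plant import ctrl
def cam(p):
    h,w=p["frame"].shape[:2]; f=h/2/np.tan(np.radians(p["vfov"])/2); return f
def toworld(p,col,row,z=None,d=None,T=None):
    f=cam(p); T=p["extrinsics"] if T is None else T; T=np.array(T)
    r=np.array([(col-p["cx"])/f,-(row-p["cy"])/f,-1.0])
    if d is not None: return (T@np.append(r*d,1))[:3]
    o=T[:3,3]; v=T[:3,:3]@r; return o+v*(z-o[2])/v[2]
def proj(p,P,T=None):
    T=np.array(p["extrinsics"] if T is None else T); c=np.linalg.inv(T)@np.append(P,1); f=cam(p)
    return p["cx"]+f*c[0]/-c[2], p["cy"]-f*c[1]/-c[2]
def R(q):
    from scipy.spatial.transform import Rotation as Ro
    return Ro.from_quat([q[1],q[2],q[3],q[0]]).as_matrix()
def wristT(p,s):
    T=np.eye(4);T[:3,:3]=R(s["tool_rot"]);T[:3,3]=s["tool_pos"];return T@np.array(p["T_tool_cam"])
E
python3 - <<'E'
from h import *
s=ctrl.get_state();print(s)
for n in ["scene","side","wrist"]:
    p=ctrl.get_image(n);cv2.imwrite(f"pics/{n}0.png",p["frame"])
    print(n,{k:v for k,v in p.items() if k not in("frame","range_z")})
    T=None if n!="wrist" else wristT(p,s)
    for q in ["plate","tongue_end","plain_end","stand","stand_edge","rest","rest_top","box","box_seat","box_lip","box_upstand"]:
        for r in ctrl.pinpoint(p,q)[:2]:
            c,ro=r["position"][0]*512,r["position"][1]*384
            d=p["range_z"][min(383,int(ro)),min(511,int(c))]
            print(q,round(r["p"],2),round(c,1),round(ro,1),toworld(p,c,ro,d=d,T=T).round(4))
E
```

```text
pics
{'clock': 0.0, 'q': array([-0.06621084,  0.53720343, -0.00444429,  1.53888385,  0.00256346,
        1.06727115, -0.07120967]), 'joint_vel': array([ 0.00069239,  0.00305354, -0.00143715, -0.00029689, -0.00094359,
        0.00319753,  0.00171482]), 'effort': array([-4.51575825e-04, -5.83398092e+01,  1.04865700e+00, -2.59097242e+01,
        1.23920938e-02,  9.44124302e-03, -7.87308863e-06]), 'tool_pos': array([6.49364972e-01, 2.69359238e-06, 2.30384685e-01]), 'tool_rot': array([ 7.06485045e-01, -5.46362638e-05,  7.07727969e-01, -1.19568365e-05]), 'contact_force': array([ 0.38957131,  0.26348924, -0.34989234]), 'torque': array([-0.01650264,  0.01738937,  0.02734044]), 'grip_width': 0.08519550299606062}
scene {'vfov': 43.993391766615325, 'cx': 258.727177089791, 'cy': 194.52227303819348, 'extrinsics': array([[-0.8202619 , -0.36932012,  0.43677576,  1.07239196],
       [ 0.57195019, -0.5207951 ,  0.63375504,  0.80354483],
       [-0.00658781,  0.76965909,  0.63842109,  0.85116304],
       [ 0.        ,  0.        ,  0.        ,  1.        ]]), 'shot': 1}
plate 0.72 328.8 249.4 [0.5124 
[... 2484 characters left out ...]
92  0.0028]
tongue_end 0.64 205.5 331.7 [ 0.5777 -0.2257  0.0593]
tongue_end 0.16 317.3 84.9 [0.7182 0.0866 0.0018]
plain_end 0.53 55.4 77.3 [0.4122 0.0951 0.0037]
stand 0.41 196.4 143.1 [0.5818 0.0269 0.0533]
stand_edge 0.9 116.8 0.9 [0.5164 0.1605 0.0528]
stand_edge 0.15 304.7 238.5 [ 0.7127 -0.1138  0.007 ]
rest 0.69 196.5 145.2 [0.5817 0.0247 0.0533]
rest_top 0.89 190.6 153.3 [0.5748 0.0159 0.0536]
rest_top 0.6 193.1 332.5 [ 0.5504 -0.2642  0.0219]
box 0.96 202.8 332.4 [ 0.5642 -0.2673  0.0185]
box 0.6 188.6 154.6 [0.5722 0.0141 0.0524]
box_seat 0.59 201.8 365.4 [0.6332 0.0098 0.3094]
box_lip 0.51 192.1 329.3 [ 0.5618 -0.2156  0.0655]
box_upstand 0.8 192.7 329.9 [ 0.5626 -0.2163  0.0657]
```

View pics/scene0.png

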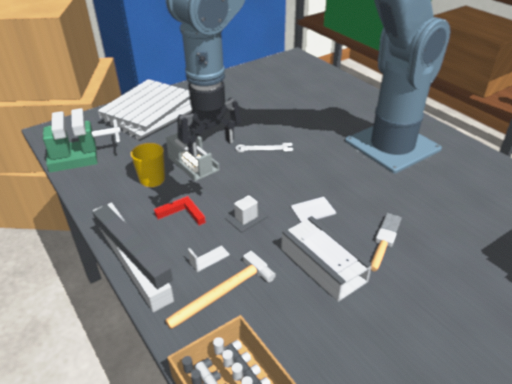

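View pics/side0.png

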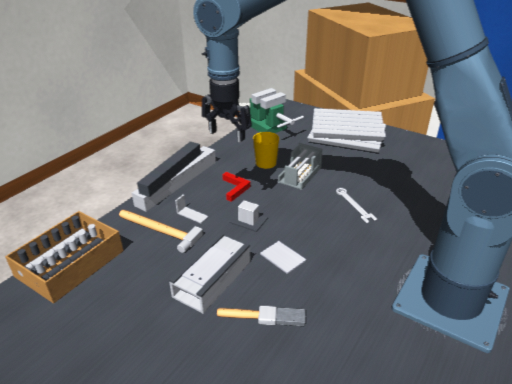

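View pics/wrist0.png

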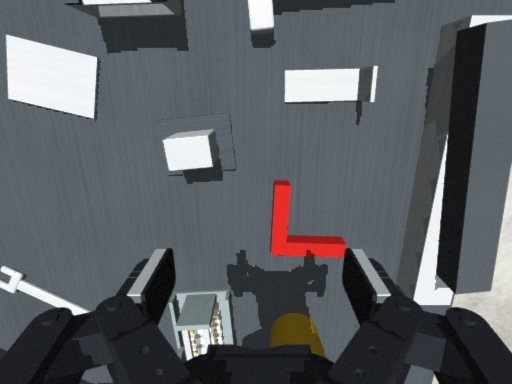

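The scene picture shows the stand with the plate (col 325, row 255), the rest (246, 208) and the box (190, 155), which the gripper partly hides. All three run roughly along world y. The tin is beside the box at (148, 165). Next I'll build a height map from the range data.

```bash
cat >> h.py <<'E'
def cloud(p,T=None):
    T=np.array(p["extrinsics"] if T is None else T); f=cam(p)
    v,u=np.mgrid[0:384,0:512]; d=p["range_z"]; m=d>0
    P=np.stack([(u-p["cx"])/f*d,-(v-p["cy"])/f*d,-d],-1)[m]
    return P@T[:3,:3].T+T[:3,3], p["frame"][m]
def hmap(P,C,x0,x1,y0,y1,res=0.001):
    # image: rows: x decreasing down->? row = (x1-x), col=(y1-y)
    W=int((y1-y0)/res);H=int((x1-x0)/res); z=np.full((H,W),np.nan); im=np.zeros((H,W,3),np.uint8)
    r=((x1-P[:,0])/res).astype(int);c=((y1-P[:,1])/res).astype(int)
    ok=(r>=0)&(r<H)&(c>=0)&(c<W)&(P[:,2]<.13); o=np.argsort(P[ok,2])
    z[r[ok][o],c[ok][o]]=P[ok,2][o]; im[r[ok][o],c[ok][o]]=C[ok][o]
    return z,im
E
python3 - <<'E'
from h import *
s=ctrl.get_state()
out=[]
for n in ["scene","side","wrist"]:
    p=ctrl.get_image(n);T=wristT(p,s) if n=="wrist" else None
    P,C=cloud(p,T); np.savez(f"c_{n}.npz",P=P,C=C)
    z,im=hmap(P,C,.3,.85,-.4,.4,.001)
    zz=np.nan_to_num(z)
    g=cv2.applyColorMap(np.uint8(np.clip(zz*2000,0,255)),cv2.COLORMAP_JET);g[np.isnan(z)]=0
    cv2.imwrite(f"pics/h_{n}.png",g)
    for nm,b,zr in [("stand",(.45,.6,.12,.4),(.045,.07)),("rest",(.52,.63,-.05,.08),(.05,.06)),("box",(.48,.65,-.4,-.17),(.05,.08))]:
        m=(P[:,0]>b[0])&(P[:,0]<b[1])&(P[:,1]>b[2])&(P[:,1]<b[3])&(P[:,2]>zr[0])&(P[:,2]<zr[1])
        Q=P[m]
        if len(Q)>20: print(n,nm,len(Q),"z",np.percentile(Q[:,2],[5,50,95]).round(4),cv2.minAreaRect(Q[:,:2].astype(np.float32)))
E
```

```text
scene stand 2924 z [0.0507 0.0586 0.0617] ((0.5154064297676086, 0.25944674015045166), (0.09818784892559052, 0.20350223779678345), 1.3437334299087524)
scene rest 184 z [0.0506 0.0536 0.0564] ((0.5730712413787842, 0.018174629658460617), (0.05302088335156441, 0.037361759692430496), 4.621778964996338)
scene box 405 z [0.0513 0.0599 0.0738] ((0.5684037804603577, -0.2793331444263458), (0.08469325304031372, 0.15649056434631348), 5.372462272644043)
side stand 2544 z [0.0517 0.0595 0.0628] ((0.5136178731918335, 0.2589226961135864), (0.09853442758321762, 0.20354045927524567), 1.6076174974441528)
side rest 151 z [0.0516 0.0546 0.058 ] ((0.5695763230323792, 0.016216322779655457), (0.05077498406171799, 0.04097136855125427), 0.5693461894989014)
side box 514 z [0.0527 0.0612 0.0752] ((0.5651758909225464, -0.2821623980998993), (0.08835716545581818, 0.15705285966396332), 5.2472028732299805)
wrist stand 551 z [0.0484 0.0538 0.0598] ((0.5171276330947876, 0.16023626923561096), (0.09486865252256393, 0.003908264916390181), 1.6815903186798096)
wrist rest 1479 z [0.0527 0.0542 0.0554] ((0.5722784996032715, 0.015703313052654266), (0.05020523443818092, 0.03621968626976013), 5.789539813995361)
wrist box 813 z [0.0519 0.0595 0.0658] ((0.5651435852050781, -0.24167808890342712), (0.04451112449169159, 0.06811002641916275), 3.299673557281494)
```

```bash
python3 -c "
import cv2,numpy as np
a=[cv2.resize(cv2.imread(f'pics/h_{n}.png'),(800,550)) for n in ('scene','side')]
cv2.imwrite('pics/h2.png',cv2.resize(np.maximum(a[0],a[1]),(800,550)))"
```

```text
(no output)
```

View pics/h2.png

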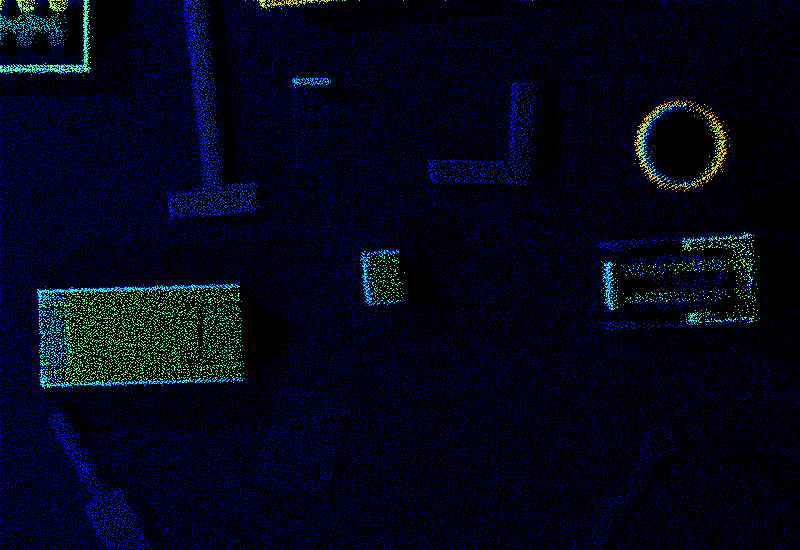

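The height map shows stand, rest and box clearly. Stand heading is about +1.5°, box about +5°, rest about 0–5°, and the tin stands clear at (0.702, -0.28). I'll go above the plain end with the fingers shut and look.

```bash
python3 -m handwheel '[0,-0.03,0.04,0,0, 0,-0.06,0.08,0,0, 0,-0.08,0.12,0,0, 0,-0.1,0.16,0,0, 0,-0.115,0.2,0,1.5, 0,-0.13,0.24,0,1.5, 0,-0.136,0.28,0,1.5, 0,-0.136,0.32,0,1.5]' 60; python3 -m handwheel '[0,0,0.03,-0.04,0, 0,0,0.06,-0.04,0, 0,0,0.06,-0.04,0]'
cat > look.py <<'E'
import sys
from h import *
def look(tag):
    s=ctrl.get_state(); p=ctrl.get_image("wrist"); T=wristT(p,s)
    cv2.imwrite(f"pics/{tag}.png",p["frame"]); return s,p,T
if __name__=="__main__":
    s,p,T=look(sys.argv[1]); print(s["clock"],s["tool_pos"].round(4),s["contact_force"].round(2),s["grip_width"])
    for q in sys.argv[2:]:
        for r in ctrl.pinpoint(p,q)[:2]:
            c,ro=r["position"][0]*512,r["position"][1]*384
            d=p["range_z"][min(383,int(ro)),min(511,int(c))]
            print(q,round(r["p"],2),round(c,1),round(ro,1),toworld(p,c,ro,d=d,T=T).round(4))
E
python3 look.py w1 plate plain_end tongue_end
```

```text
clock: 2.62
tool_pos: [0.514, 0.3009, 0.2317]
tool_rot: [0.707, -0.009, 0.707, 0.009]
contact_force: [1.2, -0.2, 0.0]
grip_width: -0.0001
clock: 2.87
tool_pos: [0.5097, 0.3687, 0.1892]
tool_rot: [0.705, -0.011, 0.709, 0.014]
contact_force: [-0.5, 1.1, -0.1]
grip_width: -0.0003
2.8667 [0.5097 0.3687 0.1892] [-0.55  1.13 -0.06] -0.0002870940012644325
plain_end 0.6 259.6 213.7 [0.5113 0.3316 0.0543]
tongue_end 0.76 258.6 320.6 [0.5149 0.2014 0.0597]
```

View pics/w1.png

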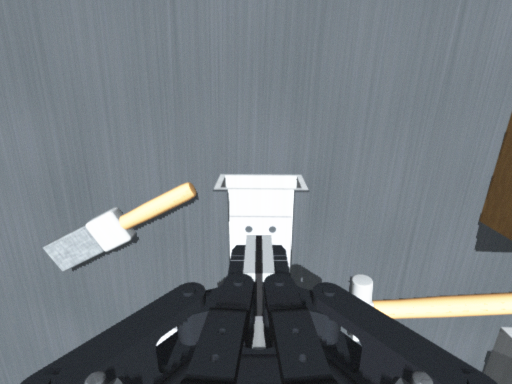

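Plain end at y ≈ 0.332 (row 215, rivets at row 229), with the stand's back edge near y ≈ 0.36. Lowering behind the plate.

```bash
python3 -m handwheel '[0,0.001,-0.014,-0.04,0, 0,0.001,-0.014,-0.08,0, 0,0.001,-0.014,-0.11,0, 0,0.001,-0.014,-0.125,0, 0,0.001,-0.014,-0.131,0,0,0.001,-0.014,-0.131,0]'; python3 look.py w2
```

```text
clock: 3.57
tool_pos: [0.5159, 0.344, 0.0603]
tool_rot: [0.707, -0.009, 0.707, 0.008]
contact_force: [0.3, -0.4, 1.1]
grip_width: -0.0003
3.5667 [0.5159 0.344  0.0603] [ 0.34 -0.36  1.12] -0.00027847855350261264
```

View pics/w2.png

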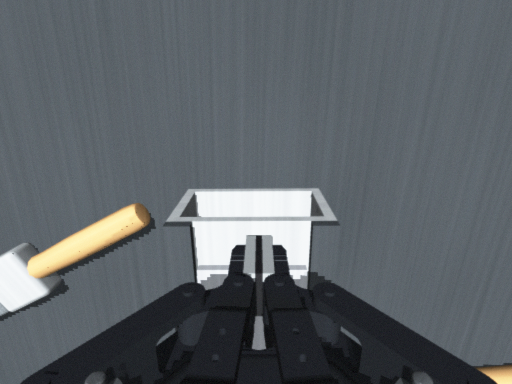

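```bash
python3 -m handwheel '[0,0,0,0,0,0,0,0,0,0]'; python3 - <<'E'
from h import *
from look import look
s,p,T=look("w3"); print(s["tool_pos"],s["contact_force"])
for r in (187,220,266,270,275): print(r,toworld(p,210,r,z=.055,T=T).round(4),toworld(p,210,r,z=.06,T=T).round(4),toworld(p,210,r,d=p["range_z"][r,210],T=T).round(4))
print([ (round(x,1)) for x in proj(p,s["tool_pos"],T)])
z=ctrl.get_image("side");cv2.imwrite("pics/s3.png",cv2.resize(z["frame"][180:330,130:330],(800,600)))
E
```

```text
clock: 3.78
tool_pos: [0.5182, 0.3454, 0.0638]
tool_rot: [0.709, -0.008, 0.706, 0.009]
contact_force: [0.5, 0.4, -0.1]
grip_width: 0.0001
[0.51822156 0.34542026 0.06376922] [ 0.53973704  0.36299998 -0.05632956]
187 [0.4913 0.3782 0.055 ] [0.4921 0.3799 0.06  ] [ 0.4824  0.3595 -0.0005]
220 [0.4907 0.3588 0.055 ] [0.4915 0.3612 0.06  ] [0.4905 0.3583 0.0538]
266 [0.4898 0.3291 0.055 ] [0.4906 0.3324 0.06  ] [0.4899 0.3297 0.056 ]
270 [0.4897 0.3263 0.055 ] [0.4905 0.3297 0.06  ] [0.4904 0.3293 0.0594]
275 [0.4896 0.3228 0.055 ] [0.4904 0.3263 0.06  ] [0.4904 0.3262 0.0598]
[np.float64(259.0), np.float64(250.2)]
```

View pics/s3.png

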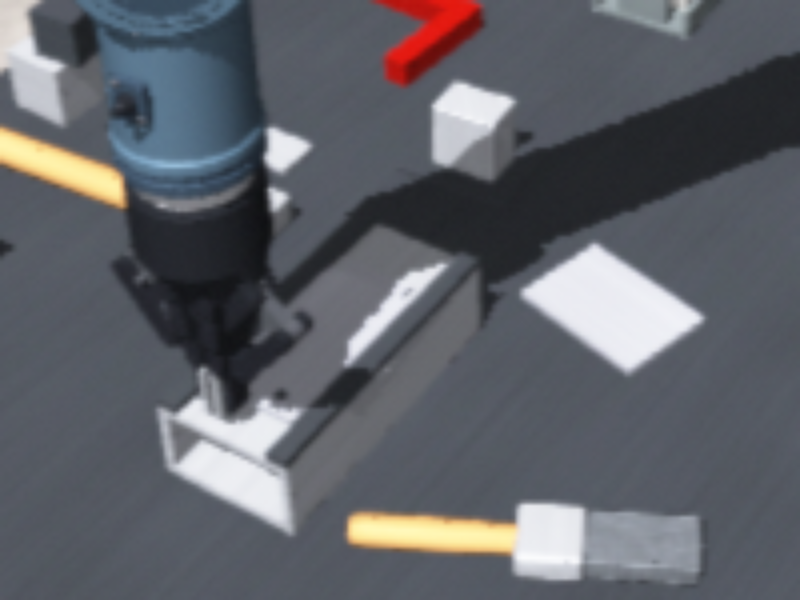

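```bash
python3 - <<'E'
from h import *
for i in range(5):
    s=ctrl.get_state(); print(s["clock"],s["tool_pos"].round(4),s["joint_vel"].round(3)[:4],s["contact_force"].round(2)); ctrl.get_image("wrist")
E
```

```text
3.8833 [0.5176 0.3454 0.0632] [-0.004  0.007 -0.001  0.006] [ 0.75 -0.24 -0.12]
3.9333 [0.5173 0.3454 0.0629] [-0.004  0.008 -0.001  0.004] [-0.32 -0.43  0.28]
3.9833 [0.5171 0.3453 0.0626] [-0.001  0.008 -0.001  0.002] [-0.68 -0.57 -0.32]
4.0333 [0.5169 0.3453 0.0623] [-0.004  0.007  0.001  0.002] [ 0.47 -0.4  -0.96]
4.0833 [0.5168 0.3452 0.0621] [-0.     0.005 -0.002  0.001] [0.56 0.77 0.12]
```

```bash
python3 -m handwheel '[0,-0.004,0.001,-0.004,0, 0,-0.004,0.001,-0.005,0, 0,-0.004,0.001,-0.005,0]'; python3 -m handwheel '[0,0,-0.008,0,0, 0,0,-0.016,0,0, 0,0,-0.024,0,0, 0,0.001,-0.032,0,0, 0,0.001,-0.04,0,0, 0,0.001,-0.048,0,0, 0,0.001,-0.056,0,0, 0,0.001,-0.056,0,0]'; python3 look.py w4
```

```text
clock: 4.38
tool_pos: [0.5118, 0.3461, 0.0563]
tool_rot: [0.707, -0.009, 0.707, 0.008]
contact_force: [-0.4, -0.5, 0.1]
grip_width: -0.0001
clock: 5.05
tool_pos: [0.5132, 0.2873, 0.0562]
tool_rot: [0.707, -0.009, 0.707, 0.007]
contact_force: [-0.1, -0.4, -0.4]
grip_width: 0.0
5.05 [0.5132 0.2873 0.0562] [-0.15 -0.42 -0.37] 3.267795305432243e-05
```

View pics/w4.png

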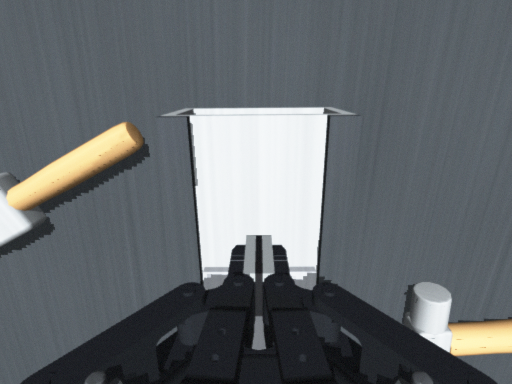

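```bash
cat > meas.py <<'E'
from h import *
def pts(n,qs):
    p=ctrl.get_image(n)
    for q in qs:
        for r in ctrl.pinpoint(p,q)[:1]:
            c,ro=r["position"][0]*512,r["position"][1]*384
            print(n,q,round(r["p"],2),round(c,1),round(ro,1))
            yield p,q,c,ro
E
python3 - <<'E'
from meas import *
for n in("scene","side"):
    p=ctrl.get_image(n); P,C=cloud(p)
    # overhang part: points y<0.165 in z .05-.07
    m=(abs(P[:,0]-.517)<.08)&(P[:,1]<.155)&(P[:,1]>.05)&(P[:,2]>.05)&(P[:,2]<.07)
    Q=P[m]; print(n,len(Q)); 
    if len(Q)>10: print(cv2.minAreaRect(Q[:,:2].astype(np.float32)),Q[:,1].min(),Q[:,2].mean())
    for q in("tongue_end","plain_end"):
        for r in ctrl.pinpoint(p,q)[:1]: print(q,r["p"],toworld(p,r["position"][0]*512,r["position"][1]*384,z=.055))
    cv2.imwrite(f"pics/{n}5.png",cv2.resize(p["frame"][180:330,200:400] if n=="scene" else p["frame"][180:330,130:330],(800,600)))
E
```

```text
scene 49
((0.5179873704910278, 0.14945495128631592), (0.04712236300110817, 0.010869192890822887), 0.26999232172966003) 0.1440262285381324 0.05851819769362777
tongue_end 0.57 [0.51986417 0.15594099 0.055     ]
plain_end 0.91 [0.51395264 0.27761689 0.055     ]
side 47
((0.5168094038963318, 0.1497541069984436), (0.010173464193940163, 0.04549079015851021), 89.71064758300781) 0.1445525793200032 0.059559320008233746
tongue_end 0.81 [0.52124399 0.13628617 0.055     ]
plain_end 0.74 [0.51261725 0.28431527 0.055     ]
```

View pics/side5.png

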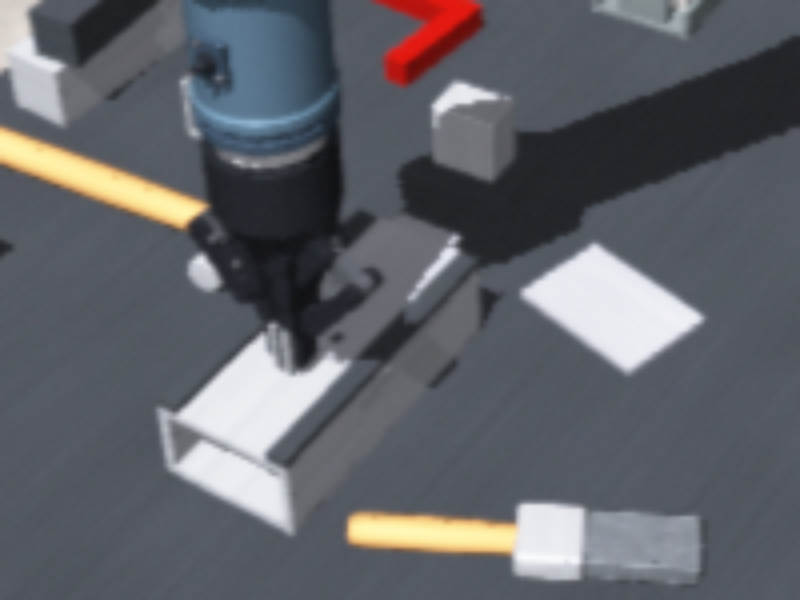

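```bash
python3 -m handwheel '[0,0,-0.008,0,0, 0,0,-0.016,0,0, 0,0.001,-0.024,0,0, 0,0.001,-0.03,0,0, 0,0.001,-0.033,0,0, 0,0.001,-0.033,0,0,0,0.001,-0.033,0,0,0,0.001,-0.033,0,0]';  cat > over.py <<'E'
from meas import *
for n in("scene","side"):
    p=ctrl.get_image(n); P,C=cloud(p)
    m=(abs(P[:,0]-.517)<.08)&(P[:,1]<.155)&(P[:,1]>.05)&(P[:,2]>.05)&(P[:,2]<.07)
    Q=P[m]; print(n,len(Q),cv2.minAreaRect(Q[:,:2].astype(np.float32)),np.sort(Q[:,1])[:5].round(4),Q[:,2].mean(),np.polyfit(Q[:,1],Q[:,2],1))
    M=(Q[:,1]>np.min(Q[:,1])+.015); print("wide part x",Q[M,0].min(),Q[M,0].max())
    for q in("plain_end","stand_edge"):
        for r in ctrl.pinpoint(p,q)[:1]: print(q,r["p"],toworld(p,r["position"][0]*512,r["position"][1]*384,z=.055))
E
python3 over.py
```

```text
clock: 6.07
tool_pos: [0.5136, 0.2578, 0.0563]
tool_rot: [0.707, -0.009, 0.707, 0.009]
contact_force: [0.1, 0.5, 0.0]
grip_width: 0.0002
scene 271 ((0.5188673138618469, 0.13376747071743011), (0.06315860152244568, 0.04221406951546669), 0.08906484395265579) [0.1127 0.1139 0.1143 0.1144 0.1151] 0.058762279184443475 [0.0035898  0.05827246]
wide part x 0.48727324079053325 0.5504238094286357
plain_end 0.78 [0.52724436 0.24940013 0.055     ]
stand_edge 0.59 [0.52404362 0.16164754 0.055     ]
side 233 ((0.5174397230148315, 0.13486894965171814), (0.06426674872636795, 0.041169315576553345), 1.7090661525726318) [0.1137 0.1141 0.1143 0.1145 0.1146] 0.05986683349654261 [0.0099854  0.05850786]
wide part x 0.4847216301956933 0.5491643130882299
plain_end 0.86 [0.51730029 0.2451152  0.055     ]
stand_edge 0.64 [0.51808644 0.14912633 0.055     ]
```

```bash
python3 -m handwheel '[0,0.001,-0.003,0,0, 0,0.001,-0.006,0,0, 0,0.001,-0.006,0,0, 0,0.001,-0.006,0,0,0,0.001,-0.006,0,0]';  python3 over.py; python3 -m handwheel '[0,0,0.004,0.02,0, 0,0,0,0.06,0, 0.0854,0,-0.02,0.1,0, 0.0854,0,-0.06,0.1,0, 0.0854,0.002,-0.09,0.1,0.3, 0.0854,0.003,-0.11,0.1,0.3,0.0854,0.003,-0.11,0.1,0.3]'; python3 over.py;python3 look.py w6
```

```text
clock: 6.78
tool_pos: [0.5146, 0.2518, 0.0563]
tool_rot: [0.707, -0.009, 0.707, 0.009]
contact_force: [-0.5, 0.3, -0.9]
grip_width: -0.0002
scene 300 ((0.5185303688049316, 0.13223999738693237), (0.04531716927886009, 0.06448762863874435), 89.83130645751953) [0.1096 0.1099 0.1105 0.1107 0.1108] 0.0588865048027669 [0.0098662  0.05756084]
wide part x 0.4862918738975376 0.550787726015959
plain_end 0.82 [0.51710371 0.24038387 0.055     ]
stand_edge 0.61 [0.51787112 0.1678379  0.055     ]
side 256 ((0.5182649493217468, 0.13239304721355438), (0.06438787281513214, 0.044678423553705215), 1.828426480293274) [0.1094 0.1106 0.1106 0.1107 0.1107] 0.05975387851926059 [0.01430005 0.05784451]
wide part x 0.4861486098939119 0.5501223799177816
plain_end 0.79 [0.52146864 0.23818565 0.055     ]
stand_edge 0.72 [ 0.32087312 -0.15955988  0.055     ]
clock: 7.67
tool_pos: [0.5181, 0.1358, 0.1565]
tool_rot: [0.707, -0.01, 0.707, 0.007]
contact_force: [-0.8, 0.0, -0.0]
grip_width: 0.0607
scene 299 ((0.5196492075920105, 0.13283692300319672), (0.06359048932790756, 0.04713858291506767), 5.218206882476807) [0.1086 0.109  0.1107 0.1111 0.1111] 0.05877635114028894 [0.00079171 0.0586701 ]
wide part x 0.48649152834524334 0.5516420954801861
plain_end 0.65 [0.51880066 0.24511784 0.055     ]
stand_edge 0.91 [0.52200621 0.16606949 0.055     ]
side 261 ((0.5180799961090088, 0.1314590722322464), (0.06669194996356964, 0.04653077572584152), 0.198637917637825) [0.1081 0.1089 0.1094 0.11   0.11  ] 0.05997297014677955 [0.00273475 0.05960705]
wide part x 0.48475005816445577 0.551390047415092
plain_end 0.72 [0.52261938 0.24141818 0.055     ]
stand_edge 0.76 [0.52608623 0.15330643 0.055     ]
7.9667 [0.5174 0.1436 0.1562] [ 0.34 -1.12 -0.1 ] 0.08537199686639646
```

View pics/w6.png

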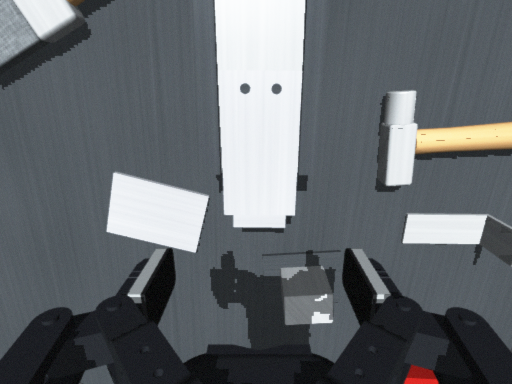

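```bash
python3 -m handwheel '[0.0854,0.001,-0.001,-0.04,0.3, 0.0854,0.001,-0.001,-0.08,0.3, 0.0854,0.001,-0.001,-0.11,0.3, 0.0854,0.001,-0.001,-0.123,0.3,0.0854,0.001,-0.001,-0.123,0.3,0.0854,0.001,-0.001,-0.123,0.3,0.0854,0.001,-0.001,-0.123,0.3]';  python3 look.py w7; python3 - <<'E'
from h import *
p=ctrl.get_image("side");cv2.imwrite("pics/s7.png",cv2.resize(p["frame"][150:300,150:350],(800,600)))
E
```

```text
clock: 8.6
tool_pos: [0.5193, 0.1432, 0.0342]
tool_rot: [0.708, -0.014, 0.706, 0.014]
contact_force: [0.0, 0.1, 0.3]
grip_width: 0.0855
8.6 [0.5193 0.1432 0.0342] [0.01 0.1  0.33] 0.0855498711704115
```

View pics/w7.png

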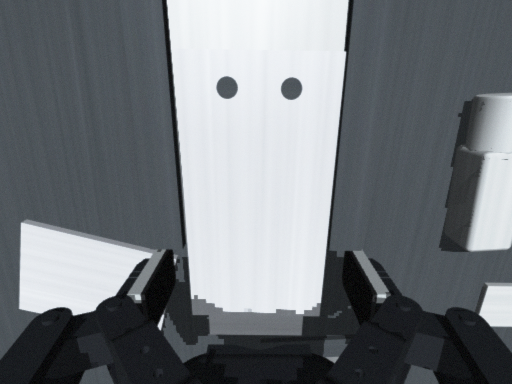

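View pics/s7.png

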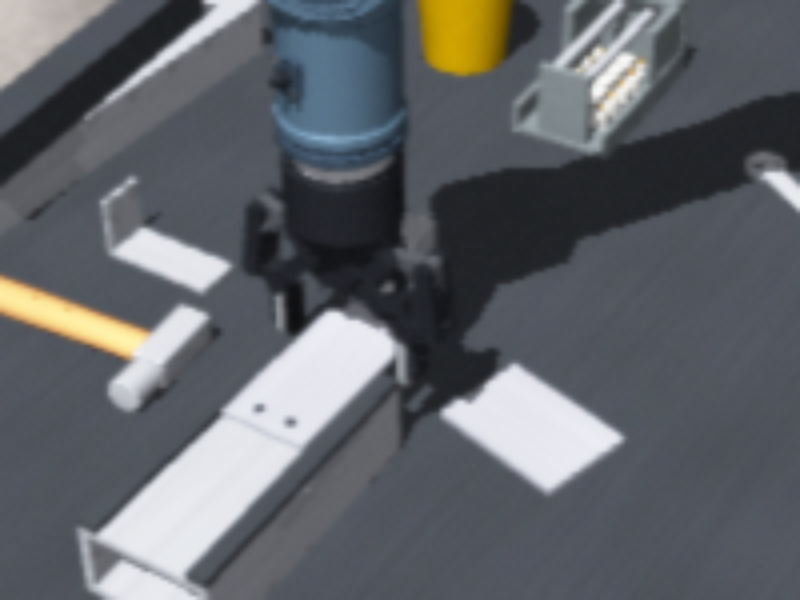

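The pads straddle the overhang and are clear of the stand. Closing now.

```bash
python3 -m handwheel '[0.05,0,0,0,0,0.05,0,0,0,0,0.05,0,0,0,0,0.05,0,0,0,0,0.05,0,0,0,0]' 100; python3 - <<'E'
from h import *
p=ctrl.get_image("side");cv2.imwrite("pics/s8.png",cv2.resize(p["frame"][150:300,150:350],(800,600)))
print(ctrl.get_state()["tool_pos"],ctrl.get_state()["grip_width"])
E
python3 over.py
```

```text
clock: 9.12
tool_pos: [0.52, 0.1432, 0.0362]
tool_rot: [0.708, -0.013, 0.706, 0.014]
contact_force: [-4.3, -1.9, 12.8]
grip_width: 0.059
[0.52002387 0.14318613 0.036218  ] 0.05917319976755669
scene 234 ((0.5199089646339417, 0.13290046155452728), (0.04409155249595642, 0.08886813372373581), 89.87385559082031) [0.1108 0.1132 0.1169 0.1188 0.1211] 0.05909968980351703 [0.11156677 0.04322091]
wide part x 0.4755067090773536 0.5643909782492498
plain_end 0.86 [0.51528833 0.24319243 0.055     ]
stand_edge 0.7 [0.54505075 0.29378366 0.055     ]
side 238 ((0.5189932584762573, 0.13218370079994202), (0.08684070408344269, 0.045080654323101044), 0.012460274621844292) [0.1096 0.11   0.1116 0.1118 0.1136] 0.05989399407605213 [0.09914379 0.04601152]
wide part x 0.47557109053228414 0.5624098063033975
plain_end 0.56 [0.52564711 0.2396237  0.055     ]
stand_edge 0.93 [0.52002902 0.16112019 0.055     ]
```

View pics/s8.png

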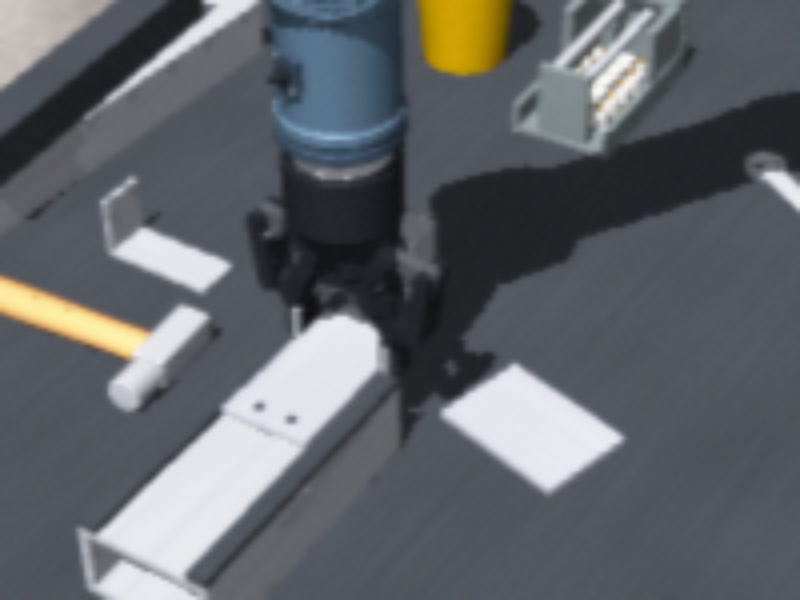

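```bash
python3 -m handwheel '[0.05,0,0,0.01,0, 0.05,0,0,0.025,0, 0.05,0,-0.005,0.045,0,0.05,0,-0.01,0.06,0,0.05,0,-0.01,0.06,0]'; python3 - <<'E'
from h import *
p=ctrl.get_image("side");cv2.imwrite("pics/s9.png",cv2.resize(p["frame"][150:300,150:350],(800,600)))
s=ctrl.get_state();print(s["tool_pos"],s["contact_force"],s["grip_width"])
E
```

```text
clock: 9.88
tool_pos: [0.5223, 0.1326, 0.0996]
tool_rot: [0.71, -0.013, 0.704, 0.014]
contact_force: [1.0, -0.0, -1.0]
grip_width: 0.0591
[0.52148542 0.13296028 0.098056  ] [ 0.09831984  0.87587024 -1.55497847] 0.059334280834780796
```

View pics/s9.png

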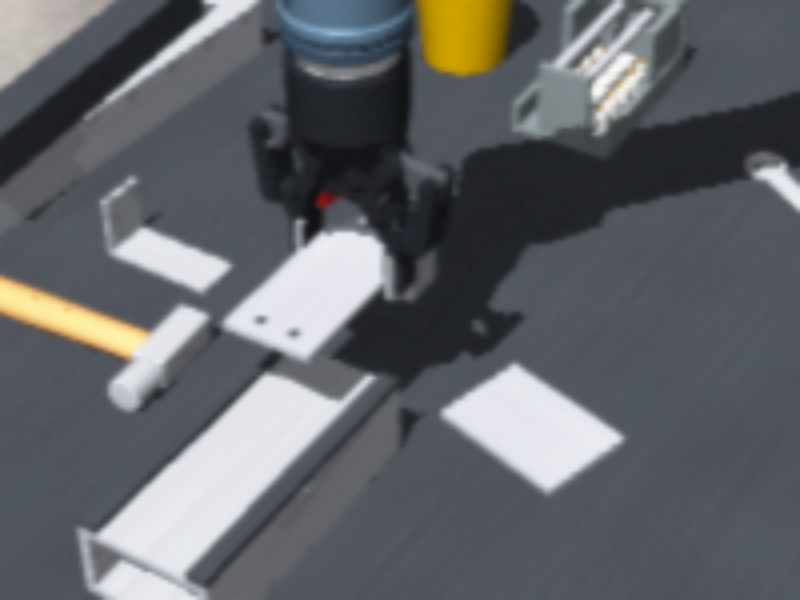

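```bash
cat > plate.py <<'E'
from h import *
import sys
def plate(n,verbose=True):
    s=ctrl.get_state(); p=ctrl.get_image(n); T=np.array(p["extrinsics"]) if n!="wrist" else wristT(p,s)
    r=ctrl.regions_of(p,"plate")
    if not r: print(n,"none");return
    m=cv2.erode(r[0]["region"].astype(np.uint8),np.ones((3,3)))>0
    m&=p["range_z"]>0; f=cam(p); v,u=np.nonzero(m); d=p["range_z"][m]
    P=np.stack([(u-p["cx"])/f*d,-(v-p["cy"])/f*d,-d],-1)@T[:3,:3].T+T[:3,3]
    c=np.median(P,0); ok=abs(P[:,2]-c[2])<.03
    for _ in range(4):
        A=np.c_[P[ok,:2]-c[:2],np.ones(ok.sum())]; k=np.linalg.lstsq(A,P[ok,2],rcond=None)[0]
        ok=abs(np.c_[P[:,:2]-c[:2],np.ones(len(P))]@k-P[:,2])<.004
    rc=cv2.minAreaRect(P[ok][:,:2].astype(np.float32))
    print(n,"p",round(r[0]["p"],2),"n",ok.sum(),"slope x,y deg",np.degrees(k[:2]).round(2),"z@c",round(k[2],4),"c",c.round(4),"y",P[ok,1].min().round(4),P[ok,1].max().round(4),"x",P[ok,0].min().round(4),P[ok,0].max().round(4),"rect",rc)
    return p,P[ok],k,c
if __name__=="__main__":
    s=ctrl.get_state();print(s["clock"],s["tool_pos"].round(4),s["contact_force"].round(1),s["grip_width"])
    for n in sys.argv[1:]: plate(n)
E
python3 plate.py scene side wrist
```

```text
9.9333 [0.5215 0.133  0.0981] [ 0.1  0.9 -1.6] 0.059334280834780796
scene p 0.41 n 127 slope x,y deg [2.35 0.52] z@c 0.0043 c [0.3774 0.0972 0.0043] y 0.0703 0.1388 x 0.3582 0.3911 rect ((0.3796733021736145, 0.10396485030651093), (0.06652265787124634, 0.03283879533410072), 78.95549774169922)
side p 0.79 n 656 slope x,y deg [-0.37  0.63] z@c 0.1193 c [0.5182 0.177  0.1193] y 0.1021 0.2319 x 0.4841 0.5481 rect ((0.5166276097297668, 0.1665375977754593), (0.06041468679904938, 0.12977924942970276), 2.2033252716064453)
wrist p 0.6 n 38927 slope x,y deg [0.   0.45] z@c 0.1179 c [0.5167 0.1827 0.1179] y 0.0993 0.2315 x 0.4831 0.5504 rect ((0.5171771049499512, 0.16539490222930908), (0.06204700842499733, 0.13028259575366974), 3.006072998046875)
```

Plate held flat (slope under 0.6°), centre 33 mm from the TCP, underside ≈ TCP + 15 mm. Carrying it over the rest.

```bash
python3 -m handwheel '[0.05,0.01,-0.025,0.005,0, 0.05,0.02,-0.055,0.005,1, 0.05,0.03,-0.085,0.005,2, 0.05,0.04,-0.115,0.005,3, 0.05,0.05,-0.14,0.005,3, 0.05,0.054,-0.152,0.005,3, 0.05,0.054,-0.152,0.005,3,0.05,0.054,-0.152,0.005,3]'; python3 plate.py side wrist; python3 - <<'E'
from h import *
s=ctrl.get_state();p=ctrl.get_image("wrist");P,C=cloud(p,wristT(p,s))
cv2.imwrite("pics/w10.png",p["frame"])
p=ctrl.get_image("side");cv2.imwrite("pics/s10.png",cv2.resize(p["frame"][120:270,180:380],(800,600)))
E
```

```text
clock: 10.9
tool_pos: [0.5729, -0.0181, 0.0998]
tool_rot: [0.707, -0.032, 0.706, 0.033]
contact_force: [-1.0, 1.4, -0.7]
grip_width: 0.0592
10.9 [ 0.5729 -0.0181  0.0998] [-1.   1.4 -0.7] 0.05915011287233906
side p 0.63 n 580 slope x,y deg [-0.13  0.75] z@c 0.0051 c [0.407  0.0997 0.0052] y 0.0565 0.1418 x 0.3565 0.4564 rect ((0.4088725447654724, 0.09876276552677155), (0.0682947188615799, 0.09750179946422577), 77.87557220458984)
wrist p 0.85 n 38752 slope x,y deg [-0.09  0.54] z@c 0.1226 c [0.5677 0.0329 0.1225] y -0.0505 0.0832 x 0.5314 0.6047 rect ((0.5690246820449829, 0.01545211672782898), (0.061746373772621155, 0.13018545508384705), 6.273918628692627)
```

View pics/s10.png

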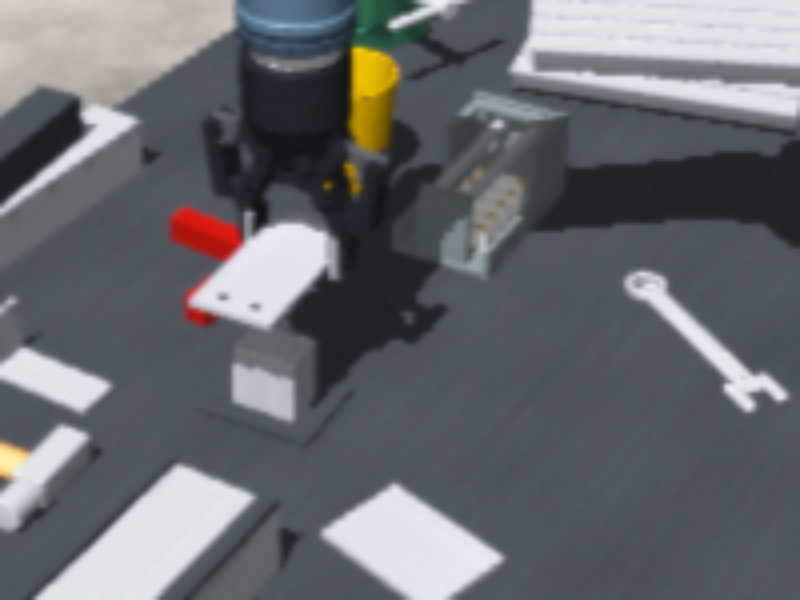

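```bash
python3 -m handwheel '[0.05,0.002,-0.001,-0.02,-0.5, 0.05,0.002,-0.001,-0.04,-0.5, 0.05,0.002,-0.001,-0.05,-0.5, 0.05,0.002,-0.001,-0.054,-0.5,0.05,0.002,-0.001,-0.056,-0.5,0.05,0.002,-0.001,-0.056,-0.5]';python3 plate.py wrist
```

```text
clock: 11.7
tool_pos: [0.5753, -0.0179, 0.0445]
tool_rot: [0.707, -0.03, 0.706, 0.031]
contact_force: [0.2, 1.3, -1.0]
grip_width: 0.059
11.7 [ 0.5753 -0.0179  0.0445] [ 0.2  1.3 -1. ] 0.05902190006359445
wrist p 0.57 n 38779 slope x,y deg [-0.03  0.49] z@c 0.0671 c [0.5706 0.0312 0.067 ] y -0.0521 0.0811 x 0.5348 0.6075 rect ((0.5716063380241394, 0.01370960846543312), (0.061807602643966675, 0.13070781528949738), 5.838674068450928)
```

Top at 0.067, so it should have about 6–7 mm to go.

```bash
python3 -m handwheel '[0.05,0,0,-0.002,0, 0.05,0,0,-0.004,0, 0.05,0,0,-0.005,0,0.05,0,0,-0.006,0,0.05,0,0,-0.006,0]';python3 plate.py wrist
```

```text
clock: 12.22
tool_pos: [0.5756, -0.0181, 0.039]
tool_rot: [0.708, -0.03, 0.705, 0.03]
contact_force: [0.0, -0.5, -0.5]
grip_width: 0.0591
12.2167 [ 0.5756 -0.0181  0.039 ] [ 0.  -0.5 -0.5] 0.05912591771982303
wrist p 0.72 n 38614 slope x,y deg [0.01 0.48] z@c 0.0616 c [0.571  0.031  0.0615] y -0.053 0.0811 x 0.5353 0.6072 rect ((0.5720353126525879, 0.013599328696727753), (0.06170260161161423, 0.13006095588207245), 5.587808132171631)
```

```bash
python3 -m handwheel '[0.05,0,0,-0.001,0, 0.05,0,0,-0.002,0, 0.05,0,0,-0.0025,0,0.05,0,0,-0.0025,0,0.05,0,0,-0.0025,0]';python3 plate.py wrist
```

```text
clock: 12.73
tool_pos: [0.5758, -0.0181, 0.0368]
tool_rot: [0.708, -0.03, 0.705, 0.03]
contact_force: [-0.6, -0.5, 2.5]
grip_width: 0.0589
12.7333 [ 0.5758 -0.0181  0.0368] [-0.6 -0.5  2.5] 0.05891878321415855
wrist p 0.86 n 38835 slope x,y deg [-0.01  0.88] z@c 0.0597 c [0.5711 0.0314 0.0596] y -0.0528 0.0812 x 0.5355 0.6074 rect ((0.5723215341567993, 0.013585187494754791), (0.061791546642780304, 0.1302843987941742), 5.757546901702881)
```

```bash
python3 -m handwheel '[0.0854,0,0,0,0,0.0854,0,0,0,0,0.0854,0,0,0,0,0.0854,0,0,0,0]' 20;python3 plate.py wrist;  python3 -m handwheel '[0.0854,0,0,0.04,0, 0.0854,0,0,0.08,0, 0.0854,0,0.02,0.085,0,0.0854,-0.003,0.05,0.085,0,0.0854,-0.005,0.074,0.085,0,0.0854,-0.005,0.074,0.085,0,0.0854,-0.005,0.074,0.085,0,0.0854,-0.005,0.074,0.085,0]'; python3 plate.py wrist scene side; python3 look.py w12
```

```text
clock: 13.17
tool_pos: [0.5758, -0.018, 0.0367]
tool_rot: [0.708, -0.03, 0.705, 0.03]
contact_force: [-0.2, -0.4, 0.9]
grip_width: 0.0853
13.1667 [ 0.5758 -0.018   0.0367] [-0.2 -0.4  0.9] 0.0852776548757553
wrist p 0.72 n 4988 slope x,y deg [-1.7   0.39] z@c 0.004 c [0.4444 0.077  0.0041] y 0.0497 0.0995 x 0.4257 0.4615 rect ((0.4427109658718109, 0.07726219296455383), (0.051309309899806976, 0.027631279081106186), 77.41329956054688)
clock: 13.93
tool_pos: [0.5707, 0.0551, 0.1216]
tool_rot: [0.708, -0.03, 0.705, 0.03]
contact_force: [0.1, -1.2, -1.1]
grip_width: 0.0855
13.9333 [0.5707 0.0551 0.1216] [ 0.1 -1.2 -1.1] 0.08551589574934186
wrist p 0.86 n 10970 slope x,y deg [ 0.02 -0.05] z@c 0.0593 c [0.5716 0.0245 0.0593] y -0.0524 0.0815 x 0.5361 0.6069 rect ((0.5722761154174805, 0.01422233134508133), (0.06124701350927353, 0.12981747090816498), 5.939394474029541)
scene none
side p 0.66 n 522 slope x,y deg [-0.14 -0.06] z@c 0.0602 c [0.5692 0.0274 0.0602] y -0.0478 0.0812 x 0.5362 0.6029 rect ((0.5716916918754578, 0.01658650115132332), (0.06231911480426788, 0.12896668910980225), 4.26266622543335)
14.2333 [0.5708 0.055  0.1216] [ 0.08 -0.24 -0.08] 0.0850958702958628
```

View pics/w12.png

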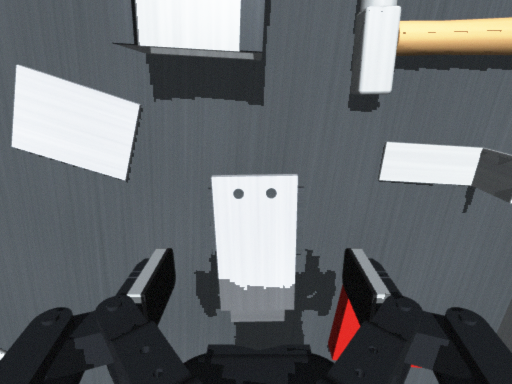

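Plate lies flat on the rest, let go, with centre (0.572, 0.0145) and heading ≈ 5.6° (rivets at row 193). Now I'll take it 28 mm from its middle towards the plain end.

```bash
python3 -m handwheel '[0.0854,-0.0015,-0.0125,-0.04,0.6, 0.0854,-0.0015,-0.0125,-0.07,0.6, 0.0854,-0.0015,-0.0125,-0.08,0.6, 0.0854,-0.0015,-0.0125,-0.085,0.6, 0.0854,-0.0015,-0.0125,-0.085,0.6,0.0854,-0.0015,-0.0125,-0.085,0.6]'; python3 look.py w13; python3 - <<'E'
from h import *
p=ctrl.get_image("side");cv2.imwrite("pics/s13.png",cv2.resize(p["frame"][120:270,180:380],(800,600)))
s=ctrl.get_state(); z=R(s["tool_rot"])[:,2]; print(np.degrees(np.arctan2(z[1],z[0])), s["tool_pos"])
E
```

```text
clock: 14.78
tool_pos: [0.5704, 0.0434, 0.0379]
tool_rot: [0.708, -0.033, 0.705, 0.034]
contact_force: [0.5, 0.4, -0.3]
grip_width: 0.0852
14.7833 [0.5704 0.0434 0.0379] [ 0.49  0.37 -0.32] 0.08519661812407962
5.433052157439183 [0.57070422 0.04326161 0.03830017]
```

View pics/w13.png

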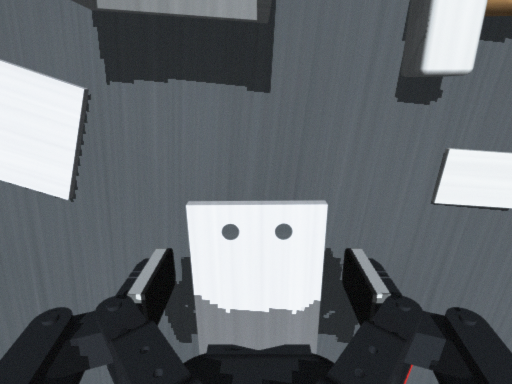

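View pics/s13.png

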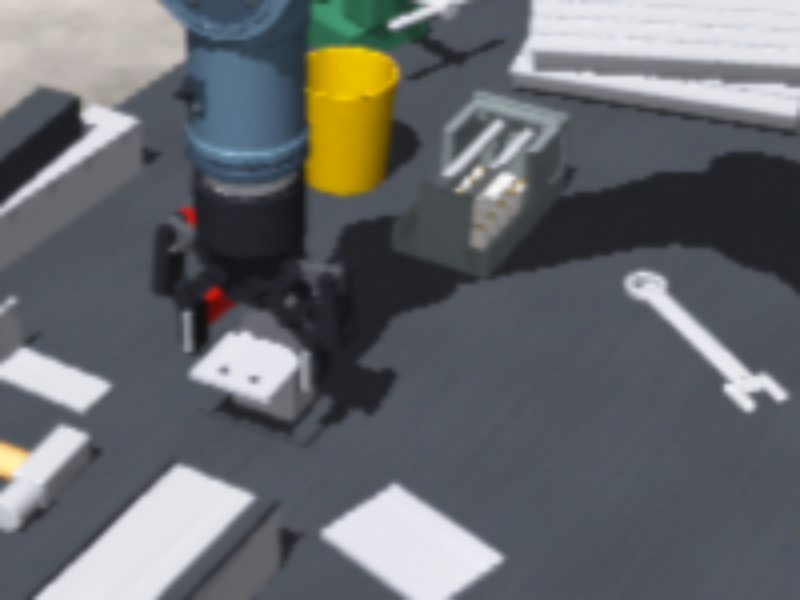

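```bash
python3 -m handwheel '[0.05,0,0,0,0,0.05,0,0,0,0,0.05,0,0,0,0,0.05,0,0,0,0,0.05,0,0,0,0]' 20; python3 plate.py wrist;  python3 -m handwheel '[0.05,0,0,0.01,0, 0.05,0,0,0.025,0, 0.05,0,0,0.045,0,0.05,0,0,0.06,0,0.05,0,0,0.06,0,0.05,0,0,0.06,0]'; python3 plate.py wrist side
```

```text
clock: 15.3
tool_pos: [0.5717, 0.0436, 0.0396]
tool_rot: [0.709, -0.033, 0.703, 0.034]
contact_force: [-1.5, -1.0, 7.3]
grip_width: 0.0613
15.3 [0.5717 0.0436 0.0396] [-1.5 -1.   7.3] 0.06127537573441054
wrist p 0.64 n 17817 slope x,y deg [ 0.14 -1.05] z@c 0.0591 c [0.5712 0.0443 0.0591] y -0.0091 0.0807 x 0.5388 0.6046 rect ((0.5717292428016663, 0.03583976998925209), (0.06130710989236832, 0.08602186292409897), 3.898649215698242)
clock: 15.9
tool_pos: [0.5723, 0.0436, 0.1007]
tool_rot: [0.71, -0.033, 0.703, 0.034]
contact_force: [-0.5, -0.6, -0.4]
grip_width: 0.0616
15.9 [0.5723 0.0436 0.1007] [-0.5 -0.6 -0.4] 0.061595032290636016
wrist p 0.91 n 18088 slope x,y deg [0.08 0.16] z@c 0.12 c [0.5716 0.0441 0.12  ] y -0.0102 0.0806 x 0.5389 0.6052 rect ((0.5724774599075317, 0.03525134176015854), (0.06202740594744682, 0.08750846236944199), 3.6107752323150635)
side p 0.91 n 236 slope x,y deg [-0.52  0.51] z@c 0.1192 c [0.574  0.0511 0.1192] y 0.0032 0.0802 x 0.5412 0.5966 rect ((0.5703921318054199, 0.04009585455060005), (0.05316905304789543, 0.07808839529752731), 5.220376491546631)
```

Held without sag at 20 N, about 29 mm from the plate's middle. Measuring the box while it is unobstructed.

```bash
python3 - <<'E'
from h import *
PP=[]
for n in("scene","side"):
    p=ctrl.get_image(n); P,C=cloud(p)
    for q in("box","box_seat","box_lip","box_upstand"):
        for r in ctrl.pinpoint(p,q)[:1]: print(n,q,round(r["p"],2),toworld(p,r["position"][0]*512,r["position"][1]*384,z={"box":0,"box_seat":.06,"box_lip":.069,"box_upstand":.066}[q]).round(4))
    m=(P[:,0]>.5)&(P[:,0]<.64)&(P[:,1]>-.38)&(P[:,1]<-.18)&(P[:,2]<.1); P=P[m]
    for lo,hi,nm in((.069,.08,"cheeks/lip"),(.064,.0685,"upst"),(.056,.063,"rails")):
        Q=P[(P[:,2]>lo)&(P[:,2]<hi)]; 
        if len(Q)>5: print(n,nm,len(Q),cv2.minAreaRect(Q[:,:2].astype(np.float32)),Q.min(0).round(4),Q.max(0).round(4))
    cv2.imwrite(f"pics/box_{n}.png",cv2.resize(p["frame"][110:210,150:250] if n=="scene" else p["frame"][120:220,250:350],(600,600)))
    np.save(f"box_{n}.npy",P)
a=np.hstack([cv2.resize(cv2.imread(f"pics/box_{n}.png"),(400,400)) for n in("scene","side")]);cv2.imwrite("pics/box2.png",a)
E
```

```text
scene box 0.76 [ 0.565  -0.2864  0.    ]
scene box_seat 0.86 [ 0.5628 -0.283   0.06  ]
scene box_lip 0.79 [ 0.563  -0.3422  0.069 ]
scene box_upstand 0.73 [ 0.5586 -0.2235  0.066 ]
scene cheeks/lip 167 ((0.5715219974517822, -0.32129740715026855), (0.08359828591346741, 0.07352828979492188), 2.0924596786499023) [ 0.5293 -0.3571  0.0691] [ 0.6138 -0.2832  0.079 ]
scene upst 61 ((0.5669987797737122, -0.2806260287761688), (0.08327274024486542, 0.15286202728748322), 5.595024585723877) [ 0.5281 -0.3529  0.064 ] [ 0.6155 -0.2045  0.0685]
scene rails 233 ((0.5683027505874634, -0.28097641468048096), (0.08196017891168594, 0.15221665799617767), 5.6908955574035645) [ 0.5281 -0.3528  0.056 ] [ 0.6162 -0.2045  0.063 ]
side box 0.63 [ 0.5703 -0.2832  0.    ]
side box_seat 0.96 [ 0.5595 -0.2573  0.06  ]
side box_lip 0.92 [ 0.55   -0.3265  0.069 ]
side box_upstand 0.89 [ 0.5664 -0.2236  0.066 ]
side cheeks/lip 148 ((0.5712336897850037, -0.324293315410614), (0.08723267167806625, 0.07620014250278473), 1.6712816953659058) [ 0.5268 -0.3629  0.0691] [ 0.6156 -0.2857  0.0797]
side upst 55 ((0.5659968852996826, -0.2784136235713959), (0.15267425775527954, 0.08127286285161972), 89.85963439941406) [ 0.5253 -0.3548  0.0641] [ 0.6066 -0.2021  0.0685]
side rails 207 ((0.5672293901443481, -0.2815260589122772), (0.0815291553735733, 0.1508714109659195), 2.14996600151062) [ 0.5269 -0.3584  0.056 ] [ 0.6084 -0.2054  0.063 ]
```

View pics/box2.png

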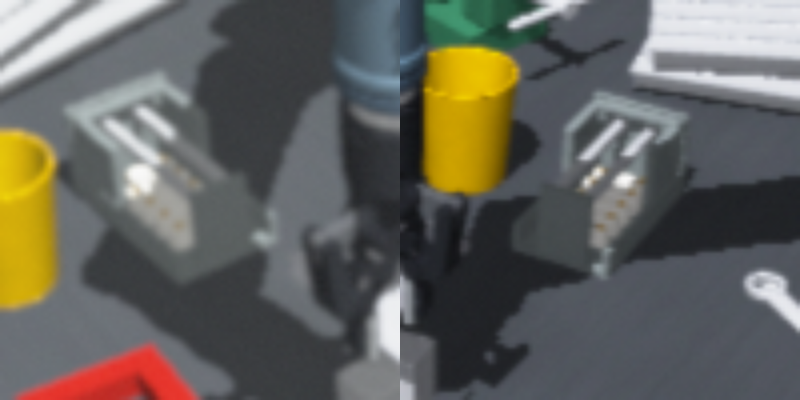

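Box origin ≈ (0.567, -0.2815), heading ≈ 5.3°. Since the plate holds flat at 20 N, I'll tilt it in the pads by pressing its plain-end overhang on the rest's near edge.

```bash
python3 -m handwheel '[0.05,0.002,-0.02,0,0, 0.05,0.004,-0.045,0,0, 0.05,0.005,-0.06,0,0,0.05,0.005,-0.067,-0.01,0,0.05,0.005,-0.067,-0.03,0,0.05,0.005,-0.067,-0.045,0,0.05,0.005,-0.067,-0.055,0,0.05,0.005,-0.067,-0.055,0]'; python3 plate.py wrist side; python3 look.py w14;python3 - <<'E'
from h import *
p=ctrl.get_image("side");cv2.imwrite("pics/s14.png",cv2.resize(p["frame"][120:270,180:380],(800,600)))
E
```

```text
clock: 17.27
tool_pos: [0.5747, -0.0226, 0.042]
tool_rot: [0.708, -0.033, 0.705, 0.035]
contact_force: [0.2, -0.1, -0.6]
grip_width: 0.0613
17.2667 [ 0.5747 -0.0226  0.042 ] [ 0.2 -0.1 -0.6] 0.06133129428341421
wrist p 0.87 n 17774 slope x,y deg [-0.29  0.22] z@c 0.0613 c [ 0.5742 -0.022   0.0613] y -0.0766 0.0144 x 0.5416 0.6079 rect ((0.5750338435173035, -0.030838459730148315), (0.06143026053905487, 0.08727271109819412), 4.3625335693359375)
side p 0.82 n 215 slope x,y deg [-0.74  0.53] z@c 0.0646 c [ 0.5805 -0.017   0.0645] y -0.0665 0.0141 x 0.5438 0.6047 rect ((0.5753783583641052, -0.02817385271191597), (0.05583002045750618, 0.08190052211284637), 6.052015781402588)
17.4667 [ 0.5774 -0.0231  0.0453] [-0.27  0.28 -0.62] 0.0613065337191977
```

View pics/w14.png

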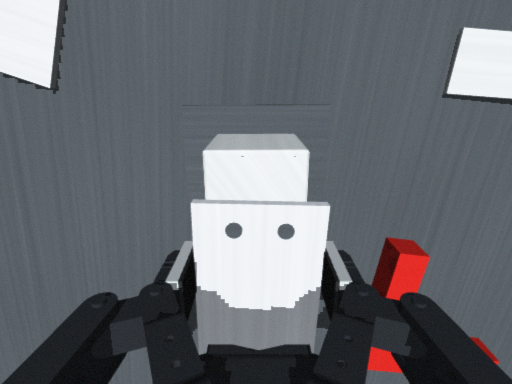

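View pics/s14.png

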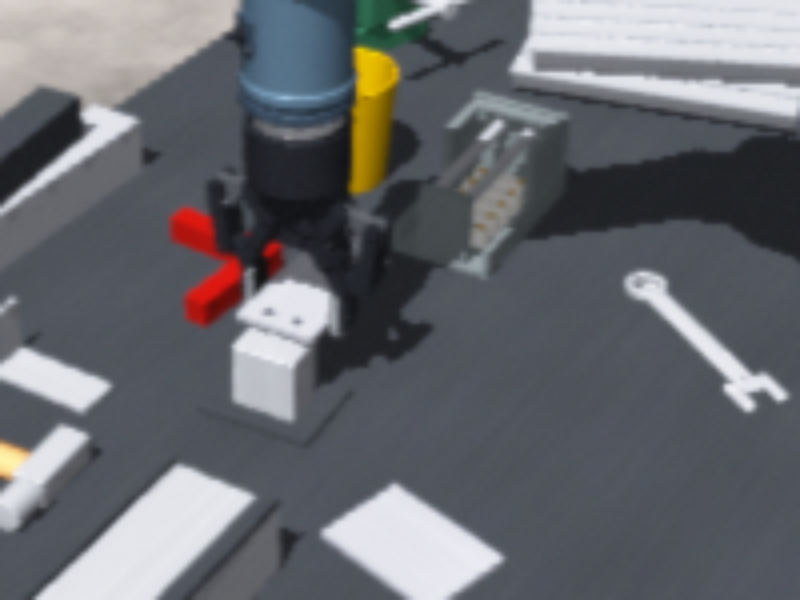

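```bash
python3 -m handwheel '[0.05,-0.002,0,-0.003,0, 0.05,-0.002,0,-0.005,0, 0.05,-0.002,0,-0.007,0,0.05,-0.002,0,-0.008,0,0.05,-0.002,0,-0.008,0,0.05,-0.002,0,-0.008,0]'; python3 plate.py wrist side
```

```text
clock: 18.07
tool_pos: [0.5758, -0.0234, 0.0378]
tool_rot: [0.71, -0.033, 0.703, 0.034]
contact_force: [-0.7, -1.2, 3.6]
grip_width: 0.0613
18.0667 [ 0.5758 -0.0234  0.0378] [-0.7 -1.2  3.6] 0.06128417945417007
wrist p 0.91 n 17582 slope x,y deg [-0.43  4.23] z@c 0.0576 c [ 0.5752 -0.0224  0.0575] y -0.0802 0.014 x 0.5424 0.6093 rect ((0.5759168267250061, -0.03300178796052933), (0.06151960417628288, 0.08990223705768585), 4.660207271575928)
side p 0.75 n 175 slope x,y deg [-1.83  4.46] z@c 0.0587 c [ 0.5794 -0.0193  0.0588] y -0.0731 0.0102 x 0.5452 0.6034 rect ((0.5752493739128113, -0.032919760793447495), (0.05149286985397339, 0.0860731229186058), 6.521008491516113)
```

```bash
python3 -m handwheel '[0.05,-0.001,0,-0.001,0,0.05,-0.001,0,-0.002,0,0.05,-0.001,0,-0.002,0,0.05,-0.001,0,-0.002,0]'; python3 plate.py wrist;python3 -m handwheel '[0.05,0,0,0.01,0,0.05,0,0,0.03,0,0.05,0,-0.01,0.055,0,0.05,0,-0.02,0.07,0,0.05,0,-0.02,0.07,0]'; python3 plate.py wrist side
```

```text
clock: 18.6
tool_pos: [0.5759, -0.0235, 0.0363]
tool_rot: [0.711, -0.033, 0.702, 0.034]
contact_force: [0.8, -0.0, 4.2]
grip_width: 0.0616
18.6 [ 0.5759 -0.0235  0.0363] [ 0.8 -0.   4.2] 0.06158601037076869
wrist p 0.79 n 17548 slope x,y deg [-0.71  7.36] z@c 0.0564 c [ 0.5754 -0.0223  0.0564] y -0.0841 0.0139 x 0.5419 0.6099 rect ((0.5763230323791504, -0.0348033532500267), (0.06191335245966911, 0.09365798532962799), 4.940675258636475)
clock: 19.12
tool_pos: [0.5778, -0.0461, 0.1097]
tool_rot: [0.713, -0.033, 0.7, 0.032]
contact_force: [-0.6, -0.7, -0.8]
grip_width: 0.0613
19.1167 [ 0.5778 -0.0461  0.1097] [-0.6 -0.7 -0.8] 0.0612895478875306
wrist p 0.88 n 17420 slope x,y deg [-0.3   6.27] z@c 0.1297 c [ 0.5772 -0.0452  0.1297] y -0.1046 -0.0088 x 0.5441 0.6114 rect ((0.5781598091125488, -0.05643607676029205), (0.061361391097307205, 0.09140250831842422), 4.917184829711914)
side p 0.67 n 196 slope x,y deg [-0.51  7.04] z@c 0.1277 c [ 0.58   -0.041   0.1276] y -0.0965 -0.0073 x 0.5439 0.6045 rect ((0.5756287574768066, -0.05292262136936188), (0.05225737765431404, 0.09394197165966034), 9.128758430480957)
```

Tilted about 6.7°, tongue down. Moving back over the box to see its plain end in the wrist camera.

```bash
python3 -m handwheel '[0.05,0,-0.02,0.01,0,0.05,-0.001,-0.05,0.03,0,0.05,-0.003,-0.085,0.05,0,0.05,-0.005,-0.12,0.05,0,0.05,-0.007,-0.155,0.05,0,0.05,-0.009,-0.19,0.05,0,0.05,-0.009,-0.22,0.05,0,0.05,-0.009,-0.244,0.05,0]';python3 -m handwheel '[0.05,0,0,0,0,0.05,0,0,0,0,0.05,0,0,0,0]'; python3 plate.py wrist; python3 look.py w15 box_upstand box plain_end
```

```text
clock: 19.98
tool_pos: [0.5645, -0.2888, 0.1538]
tool_rot: [0.709, -0.032, 0.703, 0.034]
contact_force: [-0.0, -0.5, -0.4]
grip_width: 0.0614
clock: 20.23
tool_pos: [0.5642, -0.2869, 0.1525]
tool_rot: [0.709, -0.032, 0.704, 0.035]
contact_force: [-0.3, 1.0, -0.7]
grip_width: 0.0613
20.2333 [ 0.5642 -0.2869  0.1525] [-0.3  1.  -0.7] 0.061276795163728325
wrist p 0.56 n 17347 slope x,y deg [-0.98  6.57] z@c 0.1725 c [ 0.5639 -0.2861  0.1725] y -0.3449 -0.2494 x 0.5306 0.5981 rect ((0.5648306608200073, -0.29698726534843445), (0.06139238551259041, 0.09084706753492355), 5.185023784637451)
20.3333 [ 0.5649 -0.2863  0.1532] [-0.2   1.27 -0.63] 0.06109151235395975
box_upstand 0.74 264.4 109.4 [ 0.5652 -0.2214  0.0029]
box 0.83 261.5 172.4 [ 0.5678 -0.2788  0.0208]
plain_end 0.61 255.9 204.1 [ 0.5599 -0.2518  0.1729]
```

View pics/w15.png

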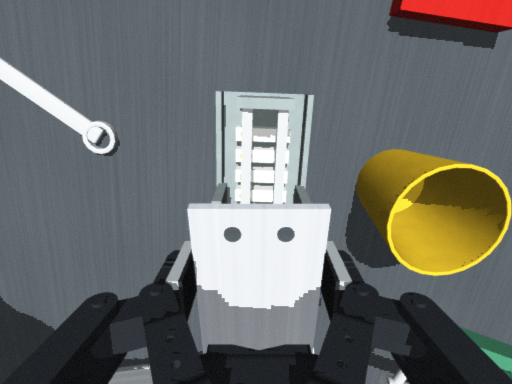

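The wrist view shows the rails (cols 246 and 281), the upstand (rows 95–108) and the cheek fronts (row ~188). Next I'll extract them from the range data.

```bash
python3 - <<'E'
from h import *
s=ctrl.get_state();p=ctrl.get_image("wrist");T=wristT(p,s);print(s["tool_pos"])
P,C=cloud(p,T)
m=(P[:,0]>.5)&(P[:,0]<.63)&(P[:,1]>-.30)&(P[:,1]<-.19)&(P[:,2]<.1);P=P[m]
for lo,hi,nm in((.068,.076,"cheek"),(.0635,.0675,"upst"),(.056,.062,"rails"),(.018,.028,"walls")):
    Q=P[(P[:,2]>lo)&(P[:,2]<hi)]
    print(nm,len(Q),Q.min(0).round(4),Q.max(0).round(4),np.median(Q,0).round(4))
U=P[(P[:,2]>.0635)&(P[:,2]<.0675)&(P[:,1]>-.225)]; print("upst rect",len(U),cv2.minAreaRect(U[:,:2].astype(np.float32)))
Q=P[(P[:,2]>.056)&(P[:,2]<.062)&(P[:,1]<-.225)]
for side in(-1,1):
    for y in np.arange(-.27,-.22,.01):
        q=Q[(abs(Q[:,1]-y)<.003)&(np.sign(Q[:,0]-.566)==side)]
        if len(q)>3: print(side,round(y,3),q[:,0].min().round(4),q[:,0].max().round(4),len(q))
q=P[(P[:,2]>.066)&(P[:,1]<-.25)]
for side in(-1,1):
    k=q[np.sign(q[:,0]-.566)==side]
    if len(k): print("cheek",side,k.min(0).round(4),k.max(0).round(4))
cv2.imwrite("pics/w16.png",cv2.resize(p["frame"][80:230,180:340],(800,750))[:600])
E
```

```text
[ 0.56484444 -0.28771887  0.15382146]
cheek 94 [ 0.5275 -0.2959  0.0682] [ 0.609  -0.2871  0.0728] [ 0.5336 -0.2921  0.0711]
upst 693 [ 0.528  -0.2979  0.0635] [ 0.6084 -0.2081  0.0675] [ 0.5634 -0.2132  0.0652]
rails 2000 [ 0.5278 -0.3     0.056 ] [ 0.6089 -0.2079  0.0619] [ 0.5742 -0.2554  0.0592]
walls 2475 [ 0.5211 -0.2999  0.018 ] [ 0.6112 -0.2039  0.0279] [ 0.5672 -0.2584  0.0203]
upst rect 649 ((0.5639190673828125, -0.2129898965358734), (0.04358856379985809, 0.00809032004326582), 3.4846444129943848)
-1 -0.27 0.549 0.5569 70
-1 -0.26 0.5482 0.556 73
-1 -0.25 0.5483 0.5559 72
-1 -0.24 0.5476 0.5551 76
-1 -0.23 0.5468 0.5542 78
1 -0.27 0.5772 0.585 64
1 -0.26 0.5763 0.5844 72
1 -0.25 0.5757 0.5838 73
1 -0.24 0.5754 0.5832 76
1 -0.23 0.5746 0.5828 83
cheek -1 [ 0.5275 -0.2959  0.0662] [ 0.5355 -0.2917  0.0728]
cheek 1 [ 0.601 -0.291  0.066] [ 0.609  -0.2871  0.0722]
```

View pics/w16.png

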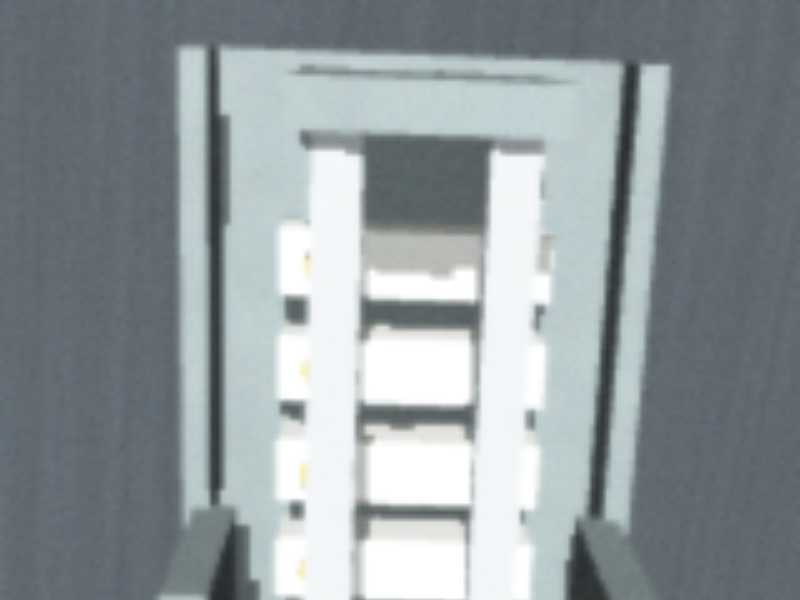

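Box in the wrist camera's frame: origin (0.5678, -0.2828), heading 3.4°; upstand, rails and cheek corners agree. Going to the pre-insert position above it.

```bash
python3 -m handwheel '[0.05,0,0.02,0,-1,0.05,0,0.04,-0.01,-1.8,0.05,0,0.047,-0.03,-1.8,0.05,0.001,0.047,-0.055,-1.8,0.05,0.001,0.047,-0.075,-1.8,0.05,0.001,0.047,-0.082,-1.8,0.05,0.001,0.047,-0.082,-1.8,0.05,0.001,0.047,-0.082,-1.8]'; python3 plate.py wrist; python3 look.py w17; python3 - <<'E'
from h import *
p=ctrl.get_image("side");cv2.imwrite("pics/s17.png",cv2.resize(p["frame"][110:230,230:390],(800,600)))
s=ctrl.get_state(); z=R(s["tool_rot"]); print(np.degrees(np.arctan2(z[1,2],z[0,2])), s["tool_pos"],z[:,0])
E
```

```text
clock: 21.25
tool_pos: [0.5661, -0.2412, 0.0724]
tool_rot: [0.71, -0.022, 0.704, 0.023]
contact_force: [-0.6, 0.3, -1.3]
grip_width: 0.0617
21.25 [ 0.5661 -0.2412  0.0724] [-0.6  0.3 -1.3] 0.0616874112822409
wrist p 0.78 n 17512 slope x,y deg [-0.66  6.43] z@c 0.0924 c [ 0.5656 -0.2402  0.0924] y -0.2992 -0.2045 x 0.5334 0.5987 rect ((0.5662751197814941, -0.25169843435287476), (0.06159406155347824, 0.09172368794679642), 3.2921066284179688)
21.35 [ 0.5668 -0.2416  0.0734] [ 0.2   0.43 -0.85] 0.06134795703628235
3.6392506605343877 [ 0.56669304 -0.24152987  0.07328174] [ 0.01032453  0.0018247  -0.99994504]
```

View pics/w17.png

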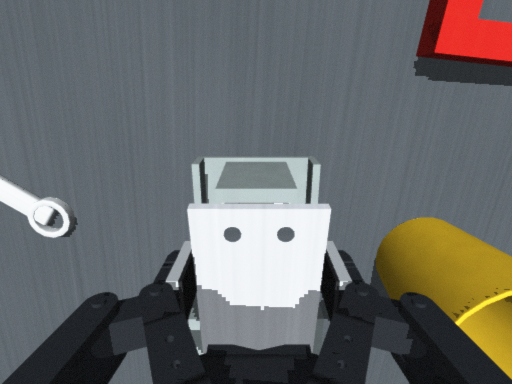

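View pics/s17.png

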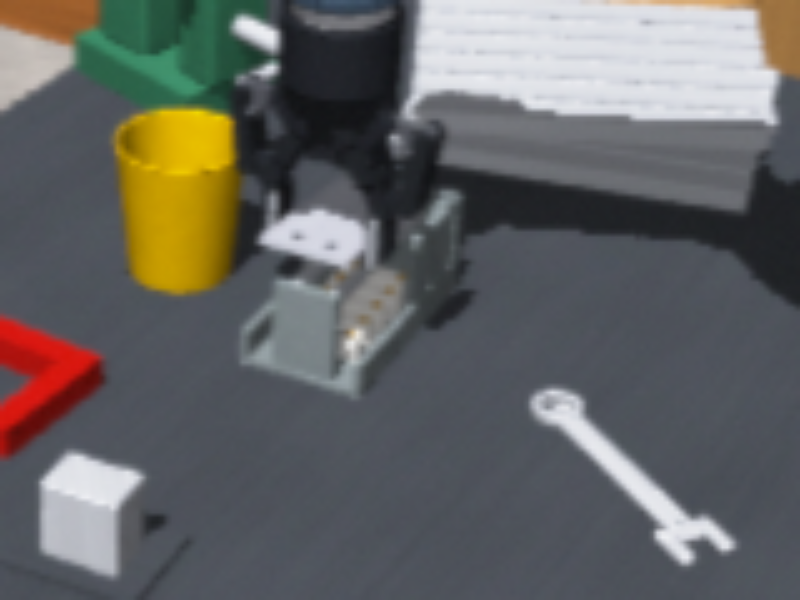

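```bash
python3 -m handwheel '[0.05,-0.001,0,-0.006,-0.2,0.05,-0.0015,0,-0.012,-0.2,0.05,-0.0015,0,-0.0155,-0.2,0.05,-0.0015,0,-0.0155,-0.2,0.05,-0.0015,0,-0.0155,-0.2,0.05,-0.0015,0,-0.0155,-0.2]'; python3 plate.py wrist; python3 - <<'E'
from h import *
p=ctrl.get_image("scene");cv2.imwrite("pics/c18.png",cv2.resize(p["frame"][100:220,130:290],(800,600)))
s=ctrl.get_state(); z=R(s["tool_rot"]); print(np.degrees(np.arctan2(z[1,2],z[0,2])), s["tool_pos"],s["contact_force"])
E
```

```text
clock: 21.95
tool_pos: [0.5652, -0.2415, 0.0578]
tool_rot: [0.71, -0.021, 0.703, 0.022]
contact_force: [0.1, -0.1, 0.1]
grip_width: 0.0614
21.95 [ 0.5652 -0.2415  0.0578] [ 0.1 -0.1  0.1] 0.061393698514525134
wrist p 0.9 n 17643 slope x,y deg [-0.53  6.39] z@c 0.0777 c [ 0.5648 -0.2407  0.0777] y -0.3 -0.2048 x 0.5325 0.5985 rect ((0.5651693344116211, -0.25215214490890503), (0.06232153996825218, 0.09250552207231522), 3.1187350749969482)
3.4392576927084826 [ 0.56539671 -0.2415596   0.05797607] [ 0.49560523 -0.09131368 -0.57558537]
```

View pics/c18.png

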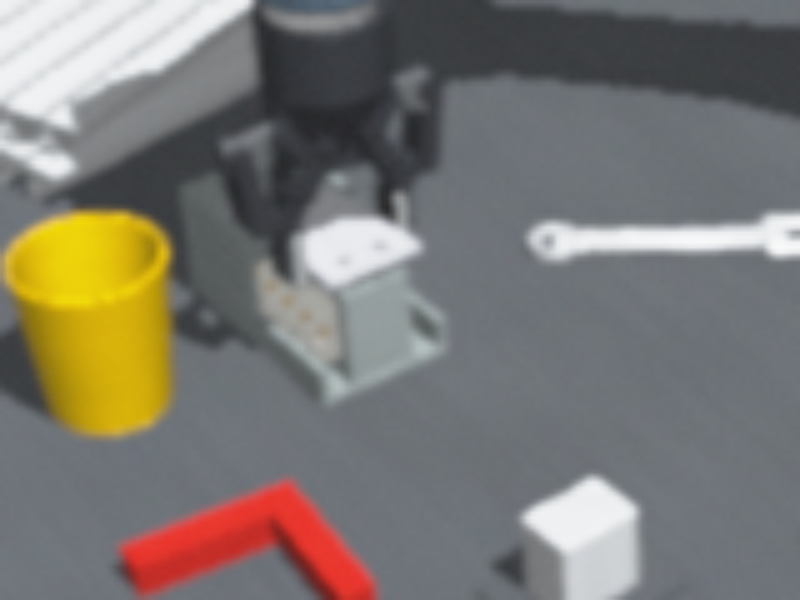

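No contact at the pre-insert pose. Pushing the tongue under the lip.

```bash
python3 -m handwheel '[0.05,0,-0.003,0,0,0.05,0,-0.006,0,0,0.05,0.0005,-0.009,0,0,0.05,0.001,-0.012,0,0,0.05,0.001,-0.012,0,0,0.05,0.001,-0.012,0,0]'; python3 plate.py wrist
```

```text
clock: 22.6
tool_pos: [0.5663, -0.254, 0.058]
tool_rot: [0.711, -0.021, 0.703, 0.021]
contact_force: [0.0, 0.1, -0.4]
grip_width: 0.061
22.6 [ 0.5663 -0.254   0.058 ] [ 0.   0.1 -0.4] 0.06103540537353649
wrist p 0.9 n 17566 slope x,y deg [-0.49  6.4 ] z@c 0.0779 c [ 0.5658 -0.2531  0.078 ] y -0.3125 -0.2174 x 0.5336 0.5987 rect ((0.5665348768234253, -0.2647542953491211), (0.06189500913023949, 0.0925021767616272), 2.9914801120758057)
```

```bash
python3 -m handwheel '[0.05,0,-0.001,0,0,0.05,0,-0.002,0,0,0.05,0,-0.003,0,0,0.05,0,-0.004,0,0,0.05,0,-0.004,0,0]'; python3 plate.py wrist
```

```text
clock: 23.12
tool_pos: [0.5663, -0.2553, 0.0576]
tool_rot: [0.71, -0.02, 0.703, 0.023]
contact_force: [-0.5, 5.0, -1.0]
grip_width: 0.0612
23.1167 [ 0.5663 -0.2553  0.0576] [-0.5  5.  -1. ] 0.06117433145863628
wrist p 0.57 n 17618 slope x,y deg [-0.53  6.22] z@c 0.0776 c [ 0.5657 -0.2543  0.0777] y -0.3129 -0.2185 x 0.5334 0.5992 rect ((0.566153347492218, -0.26544177532196045), (0.06190307065844536, 0.09152553230524063), 3.4014198780059814)
```

Contact at 5 N, but the plain end is only ~1 mm short of the upstand, where I expected ~3 mm. The tongue may be rubbing the lip, so I'll lower it slightly and push again.

```bash
python3 -m handwheel '[0.05,0,0.001,-0.001,0,0.05,0,0.001,-0.002,0,0.05,0,-0.001,-0.002,0,0.05,0,-0.002,-0.002,0,0.05,0,-0.003,-0.002,0,0.05,0,-0.004,-0.002,0,0.05,0,-0.004,-0.002,0]'; python3 plate.py wrist; python3 look.py w19
```

```text
clock: 23.8
tool_pos: [0.5662, -0.2553, 0.0551]
tool_rot: [0.71, -0.019, 0.704, 0.026]
contact_force: [-0.8, 10.1, 0.6]
grip_width: 0.0611
23.8 [ 0.5662 -0.2553  0.0551] [-0.8 10.1  0.6] 0.061060455005116074
wrist p 0.97 n 17470 slope x,y deg [-0.66  6.29] z@c 0.0751 c [ 0.5657 -0.2543  0.0751] y -0.313 -0.2188 x 0.5331 0.5985 rect ((0.5663451552391052, -0.2655007243156433), (0.06162405386567116, 0.0913810133934021), 3.5575814247131348)
23.9 [ 0.5662 -0.2553  0.0551] [-0.7   9.78  0.08] 0.06137850465433048
```

View pics/w19.png

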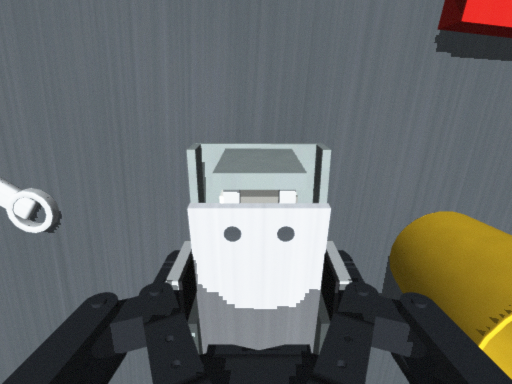

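```bash
python3 - <<'E'
from h import *
s=ctrl.get_state();p=ctrl.get_image("wrist");T=wristT(p,s)
for r in (188,190,192): print(r,toworld(p,258,r,z=.066,T=T).round(4))
for r in (203,205,207): print(r,toworld(p,258,r,z=.0795,T=T).round(4),toworld(p,258,r,z=.0745,T=T).round(4))
P,C=cloud(p,T);m=(abs(P[:,0]-.564)<.02)&(P[:,1]>-.235)&(P[:,1]<-.2)&(P[:,2]>.055)
Q=P[m];Q=Q[np.argsort(Q[:,1])]
for y in np.arange(-.226,-.2,.001):
    q=Q[abs(Q[:,1]-y)<.0005]
    if len(q): print(round(y,4),len(q),q[:,2].min().round(4),q[:,2].max().round(4))
cv2.imwrite("pics/w20.png",cv2.resize(p["frame"][130:230,180:340],(800,500)))
E
```

```text
188 [ 0.5631 -0.2161  0.066 ]
190 [ 0.5631 -0.2171  0.066 ]
192 [ 0.5632 -0.2181  0.066 ]
203 [ 0.5631 -0.2184  0.0795] [ 0.5633 -0.2203  0.0745]
205 [ 0.5632 -0.2193  0.0795] [ 0.5633 -0.2213  0.0745]
207 [ 0.5632 -0.2203  0.0795] [ 0.5634 -0.2223  0.0745]
-0.226 223 0.0577 0.08
-0.225 230 0.0578 0.0799
-0.224 242 0.0579 0.0801
-0.223 267 0.0574 0.0804
-0.222 277 0.0569 0.0803
-0.221 388 0.0569 0.0801
-0.22 281 0.0564 0.0805
-0.219 55 0.0574 0.0803
-0.218 28 0.0591 0.0661
-0.217 96 0.0634 0.0666
-0.216 151 0.0638 0.067
-0.215 176 0.0632 0.0673
-0.214 174 0.0639 0.0666
-0.213 179 0.0634 0.0671
-0.212 169 0.0639 0.0667
-0.211 178 0.0636 0.0668
-0.21 282 0.0551 0.0667
-0.209 275 0.0551 0.0669
-0.208 175 0.055 0.0666
-0.207 1 0.0613 0.0613
```

View pics/w20.png

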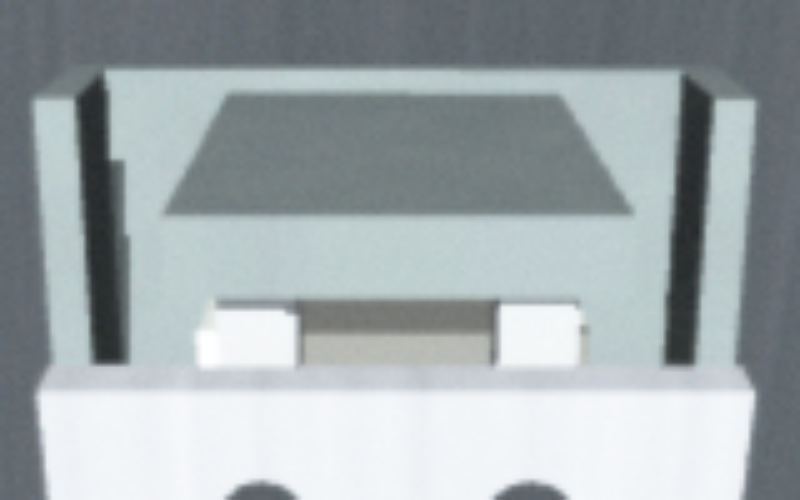

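The tongue stops at the same y at either height, so this is the back wall. Up close the plain end clears the upstand by about 3 mm. Lowering the plain end.

```bash
python3 -m handwheel '[0.05,0,0,-0.002,0,0.05,0,0,-0.004,0,0.05,0,0,-0.006,0,0.05,0,0.0005,-0.008,0,0.05,0,0.0005,-0.009,0,0.05,0,0.0005,-0.009,0,0.05,0,0.0005,-0.009,0]'; python3 plate.py wrist; python3 look.py w21
```

```text
clock: 24.58
tool_pos: [0.5662, -0.2547, 0.0461]
tool_rot: [0.71, -0.019, 0.704, 0.026]
contact_force: [-0.2, 4.7, 1.4]
grip_width: 0.0611
24.5833 [ 0.5662 -0.2547  0.0461] [-0.2  4.7  1.4] 0.06113523036121587
wrist p 0.94 n 18281 slope x,y deg [-0.2   0.94] z@c 0.0661 c [ 0.5658 -0.2539  0.066 ] y -0.3076 -0.2178 x 0.5331 0.5993 rect ((0.5661129355430603, -0.26258400082588196), (0.06206846609711647, 0.08681996166706085), 3.3291149139404297)
24.6833 [ 0.5662 -0.2548  0.0462] [-0.63  3.58  2.56] 0.06156344821581256
```

View pics/w21.png

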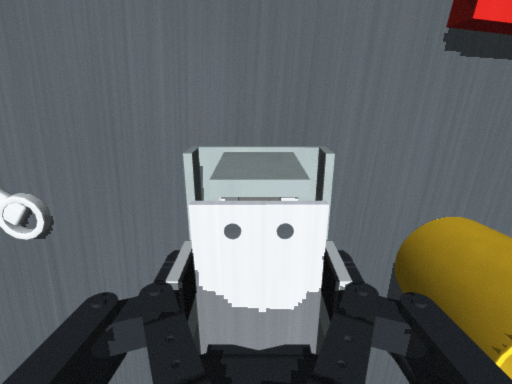

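```bash
python3 -m handwheel '[0.05,0,0.001,-0.001,0,0.05,0,0.001,-0.002,0,0.05,0,0.001,-0.0025,0,0.05,0,0.001,-0.0025,0]'; python3 plate.py wrist
```

```text
clock: 25.07
tool_pos: [0.5662, -0.2546, 0.0442]
tool_rot: [0.71, -0.019, 0.704, 0.025]
contact_force: [-1.8, 2.2, 5.2]
grip_width: 0.0613
25.0667 [ 0.5662 -0.2546  0.0442] [-1.8  2.2  5.2] 0.06131029524257456
wrist p 0.56 n 18163 slope x,y deg [-0.03 -0.17] z@c 0.0643 c [ 0.5657 -0.2534  0.0643] y -0.3069 -0.2178 x 0.5332 0.5993 rect ((0.5660465359687805, -0.2622165381908417), (0.06194775179028511, 0.08599235117435455), 3.4152028560638428)
```

Flat and home at 5 N of contact. Releasing.

```bash
python3 -m handwheel '[0.0854,0,0,0,0,0.0854,0,0,0,0,0.0854,0,0,0,0,0.0854,0,0,0,0,0.0854,0,0,0,0]' 20; python3 -m handwheel '[0.0854,0,0,0.03,0,0.0854,0,0,0.07,0,0.0854,0,0,0.11,0,0.0854,0,-0.01,0.13,0,0.0854,0,-0.02,0.13,0,0.0854,0,-0.02,0.13,0,0.0854,0,-0.02,0.13,0,0.0854,0,-0.02,0.13,0]'; python3 plate.py wrist side scene; python3 look.py w22
```

```text
clock: 25.58
tool_pos: [0.5662, -0.2548, 0.044]
tool_rot: [0.71, -0.019, 0.704, 0.025]
contact_force: [-0.1, -0.7, 0.6]
grip_width: 0.085
clock: 26.25
tool_pos: [0.5651, -0.2738, 0.1722]
tool_rot: [0.709, -0.019, 0.705, 0.026]
contact_force: [0.5, 0.5, -0.4]
grip_width: 0.0856
26.25 [ 0.5651 -0.2738  0.1722] [ 0.5  0.5 -0.4] 0.08555645413495397
wrist p 0.9 n 8478 slope x,y deg [ 0.03 -0.03] z@c 0.0643 c [ 0.567  -0.2734  0.0643] y -0.3408 -0.2183 x 0.5343 0.6002 rect ((0.5670415163040161, -0.27992236614227295), (0.06145096570253372, 0.1205642968416214), 2.899641990661621)
side p 0.76 n 275 slope x,y deg [-0.75 -0.29] z@c 0.0652 c [ 0.5658 -0.2754  0.0652] y -0.3374 -0.2223 x 0.5378 0.5946 rect ((0.5661243796348572, -0.2795579731464386), (0.05390280485153198, 0.11645595729351044), 2.4267468452453613)
scene p 0.95 n 358 slope x,y deg [0.43 0.32] z@c 0.0638 c [ 0.5692 -0.273   0.0639] y -0.3345 -0.222 x 0.539 0.5995 rect ((0.569940984249115, -0.2782805263996124), (0.060607537627220154, 0.1112552061676979), 2.1890482902526855)
26.55 [ 0.566  -0.2743  0.1735] [-0.01 -0.41  0.39] 0.08540676022368758
```

View pics/w22.png

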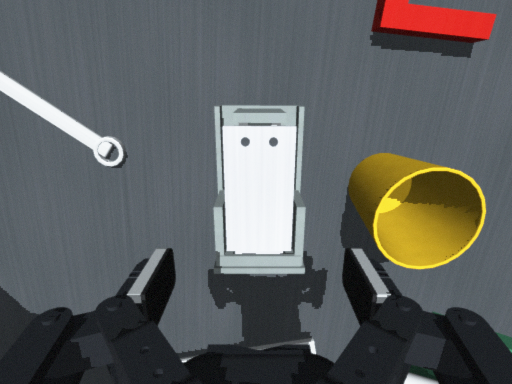

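```bash
python3 - <<'E'
from h import *
print(ctrl.finish_job()); s=ctrl.get_state(); print(s["clock"],s["contact_force"].round(1))
E
```

```text
the job is handed in; nothing more can be done
None
the job is handed in; nothing more can be done
```

The cover plate is fitted in the terminal box and let go, and I handed the job in at about 26.6 s of the 61 s allowed. The hand-in gives no verdict.

**What I did**
1. I slid the plate about 50 mm out over the open end of the stand, picked it up there, laid it flat on the rest and let go.
2. I took it again near the plain end, about 37 mm from its edge, gripping at 20 N.
3. I tilted it about 6.5° by pressing its plain-end overhang on the edge of the rest. This touched the rest again, after the off-the-rest step was already done.
4. I pushed the tongue under the lip until it met the back wall, lowered the plain end behind the upstand, and released.

**Last checks**
- **Plate (wrist camera):** it lies level, with slope under 0.1°, and its top reads 64.3 mm against 65 mm nominal. That camera also read the rest top about 1 mm low.
- **Fit:** the plain end is inside the upstand, and the tongue end runs under the lip. The heading is about 3° against the box's 3.4°, and the position is within about 2 mm of the seat.
- **Gripper:** open and well clear, with no contact force.
- **Bystanders:** none was touched as far as I could see in the pictures, but I did not re-measure them all at the end.

**Disagreements**
- **Box heading:** the scene and side cameras gave about 5.3° and the wrist camera 3.4°. I used 3.4°, and the plate went in without touching the cheeks.
- **Final slope:** the scene and side cameras read up to 0.75°, from far fewer points than the wrist camera.
- **Contact at the lip:** I first suspected the lip when the tongue stopped. Pushing again 2 mm lower stopped at the same place, so it was the back wall.

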